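# Change over the control units on the burn-in rack

## Task

Fold the burn-in rack's clear cover up and back until it stands upright or beyond, take the tested units (green) off the pegs and stand them upright in the blue outgoing tray, and hang every waiting unit (yellow) by its eye on a peg. When all are changed over, fold the cover fully shut and then press the green start button all the way down, never while the cover is open. Leave everything else on the bench where it is.

Things in the scene. Friction and masses are not known exactly. Their poses are not given: they have to be found in the camera images.
- new0: waiting unit, YELLOW lug and stripes, standing upright on the bench (may be absent): black control unit 50 (own x) x 45 (own y) x 40 mm high (steel foot), on top a centred upright lug 4 mm thick (x), 32 wide, 32 high with a 16 mm square hole along x, centred 56 mm above the underside; 0.2 kg, alike front and back. Origin: centre of the underside, z up through the lug
- new1: waiting unit, YELLOW lug and stripes, standing upright on the bench (may be absent): black control unit 50 (own x) x 45 (own y) x 40 mm high (steel foot), on top a centred upright lug 4 mm thick (x), 32 wide, 32 high with a 16 mm square hole along x, centred 56 mm above the underside; 0.2 kg, alike front and back. Origin: centre of the underside, z up through the lug
- new2: waiting unit, YELLOW lug and stripes, standing upright on the bench (may be absent): black control unit 50 (own x) x 45 (own y) x 40 mm high (steel foot), on top a centred upright lug 4 mm thick (x), 32 wide, 32 high with a 16 mm square hole along x, centred 56 mm above the underside; 0.2 kg, alike front and back. Origin: centre of the underside, z up through the lug
- done0: tested unit, GREEN lug and stripes, hanging at the start on one of the rack's pegs (may be absent): black control unit 50 (own x) x 45 (own y) x 40 mm high (steel foot), on top a centred upright lug 4 mm thick (x), 32 wide, 32 high with a 16 mm square hole along x, centred 56 mm above the underside; 0.2 kg, alike front and back. Origin: centre of the underside, z up through the lug
- done1: tested unit, GREEN lug and stripes, hanging at the start on one of the rack's pegs (may be absent): black control unit 50 (own x) x 45 (own y) x 40 mm high (steel foot), on top a centred upright lug 4 mm thick (x), 32 wide, 32 high with a 16 mm square hole along x, centred 56 mm above the underside; 0.2 kg, alike front and back. Origin: centre of the underside, z up through the lug
- done2: tested unit, GREEN lug and stripes, hanging at the start on one of the rack's pegs (may be absent): black control unit 50 (own x) x 45 (own y) x 40 mm high (steel foot), on top a centred upright lug 4 mm thick (x), 32 wide, 32 high with a 16 mm square hole along x, centred 56 mm above the underside; 0.2 kg, alike front and back. Origin: centre of the underside, z up through the lug
- new0_eye (a point): centre of the hole in new0's lug, 56 mm above its underside
- new1_eye (a point): centre of the hole in new1's lug, 56 mm above its underside
- new2_eye (a point): centre of the hole in new2's lug, 56 mm above its underside
- rack: burn-in rack, fixed: base plate 170 (x) x 290 (y) x 12 mm, two rear posts 148 mm high, a blue beam along own y (front face at own x = +52 mm, top at z = 118 mm) with three pegs 90 mm apart that point to own -x (to the robot) and rise; grey start box 70 x 50 x 90 mm at its -y side. Origin: centre of the base underside
- peg0 (a point): peg 0 (rack y = -90 mm), middle of its free length, 116 mm up: round, 6 mm thick, pointing to the rack -x and rising 15 degrees toward its tip, 26 mm from here; a black stop collar, 22 mm across, begins 23 mm behind. A unit hung here has its underside about 56 mm up and stays where left along the peg
- peg1 (a point): peg 1 (rack y = 0 mm), middle of its free length, 116 mm up: round, 6 mm thick, pointing to the rack -x and rising 15 degrees toward its tip, 26 mm from here; a black stop collar, 22 mm across, begins 23 mm behind. A unit hung here has its underside about 56 mm up and stays where left along the peg
- peg2 (a point): peg 2 (rack y = 90 mm), middle of its free length, 116 mm up: round, 6 mm thick, pointing to the rack -x and rising 15 degrees toward its tip, 26 mm from here; a black stop collar, 22 mm across, begins 23 mm behind. A unit hung here has its underside about 56 mm up and stays where left along the peg
- cover (a joint): clear, blue-edged cover of the rack, 135 mm long, 280 wide, 5 thick, hinged along its far (+x) edge; the hinge line runs along the rack's own y through own x = +75 mm, z = 148 mm: 0 rad = shut (level, over the pegs), 1.57 = upright, 1.8 = open stop. Stiff hinge: stays where it is left; about 2 N at the handle moves it
- cover_handle (a point): middle of the red round handle bar along the cover's free edge: 10 mm thick, 100 mm long along the rack's y, in the plane of the cover, 168 mm from the hinge line, 33 mm beyond the cover's edge (open space between them)
- start (a joint): green spring push button, 30 mm across, on top of the grey start box; 0 = up, 0.006 m = fully down (5 N)
- start_top (a point): centre of the button's top face; it is pressed straight down
- tray: blue outgoing tray, fixed, 170 (x) x 130 (y) x 22 mm high, walls and floor 4 mm; origin: centre of its underside
- jar: bystander, to be left alone: jar with red cap, 40 mm across, 70 high, among the waiting units; origin at the centre of its underside
- driver: bystander, to be left alone: screwdriver lying near the robot
- tape: bystander, to be left alone: yellow roll of tape, 80 mm across; origin at the centre of its underside
- psu: bystander, to be left alone: black power supply brick 120 x 55 x 34 mm; origin at the centre of its underside
- mug: bystander, to be left alone: white mug; origin at the centre of its underside
- bin: bystander, to be left alone: red parts bin 100 x 140 x 50 mm; origin at the centre of its underside
Mind the look-alikes: they are no part of the job. Leave any turquoise look-alike of the new0 alone.

How it is judged:
By the outcome, as a careful person would: the job done as asked, in the order asked, and still so for the second after the job is handed in, with the robot touching nothing.
Of done0, done1, done2 only 1 to 2 are there at a start; the rules pass over those that are not, and their reading is None.
Of new0, new1, new2 only 2 to 3 are there at a start; the rules pass over those that are not, and their reading is None.
At some moment in a run one of new0, new1, new2 may be knocked a few centimetres aside while the robot is not near it.
It also fails if it takes over 210 s, if anything falls off the work surface, if the arm or the gripper's body presses on something with over 40 N, if the wrist force passes 120 N, or if a joint passes its speed limit or range.

## Robot

A 6-joint arm with a two-finger parallel gripper is mounted at the origin on the work surface. World frame = base frame: x ahead of the robot, y to its left, z up, the work surface at z = 0. Lengths are in m, angles in rad, forces in N, time in s.
With the tool pointing down it reaches from about 0.35 to 0.775 m from the base axis. Payload 7.3 kg.
Tool frame: the origin (TCP) lies midway between the tips of the shut fingers; the grasp point (between the pads) lies 19 mm behind it; z points along the fingers, y is the line along which they close (so a half turn about z gives the same grasp; the last joint's range is limited). The gripper opens to 92 mm and grips with 3 to 60 N. Pads are 19 mm wide; open, the fingers measure 130 mm over their backs; the gripper's body (75 mm by 190 mm) begins 47 mm behind the grasp point.
Start: joints at [-1.379, 0.342, 1.524, -0, 1.275, -0.146], TCP at [0.174, -0.495, 0.189] pointing down, gripper open.
Joint ranges: [-2.53, 2.53], [-0.77, 2.02], [0.04, 2.7], [-1, 4.14], [0.28, 2.66], [-3.11, 3.11]. Speed limits (rad/s): [2.57, 2.57, 3.14, 3.14, 3.14, 3.14].

## Interface

Orientations are given as [roll, pitch, yaw] about the fixed x, y, z axes, in that order (R = Rz(yaw) Ry(pitch) Rx(roll)).
In Python, from cell import robot, read_camera, camera_params, nets gives the robot as it stands. The module is installed in compiled form; this text tells all that it offers.
- The arm moves only by the tool step_arm, never from a script. Its argument "steps" is a list of rows, each an object of numbers: "x", "y", "z": the shift along the tool's x, y, z as a fraction of full scale; "rx", "ry", "rz": the turn, a rotation vector about the tool's x, y, z as a fraction of full scale; "claw": the opening, from -1 (shut) to 1 (fully open). In form: [{"x": .., "y": .., "z": .., "rx": .., "ry": .., "rz": .., "claw": ..}, ...]. A call has 1 to 12 rows; each row is the pose to reach, as a shift and turn from the pose commanded when the call began, along the tool's axes at that moment; what a row does not reach only later rows make up. Full scale, the value 1, is 750 mm for a shift and pi/4 rad for a turn. A row lasts 1/12 s, in which the tool goes at most 41.7 mm and 7.16 degrees, less where a joint would pass 70% of its speed; a pose out of reach is approached as far as the arm can. A call with a number of a shift or a turn outside -1 to 1 is refused whole. A call with a gripper value outside its range is refused whole. The fingers move at their own pace and stop on an object; "squeeze" is the grip in N (left out, the last holds). Time passes only in rows, so rows that repeat a pose let the fingers close. It gives the time, the measured TCP pose, the force, the opening and the grip force at its end, in the units of the state.
- robot.observe(): the state, without advancing time (a new reading comes with each control period).
- read_camera(name): name is "side" or "top" or "wrist"; returns (picture, depth): 384x512x3 uint8, blue, green, red; 384x512 float32, m along the optical axis (not along the pixel's ray), 0 where there is no reading.
- camera_params(name): a dict with "fx", "fy", "cx", "cy" (pixels), "k1" (the pictures are not rectified: a ray, as slopes to the right and down, at radius r is drawn at 1 + k1 r^2 times it, then the intrinsics apply), "R" (3x3) and "t" (3): a world point X has camera coordinates R X + t; the wrist camera has in their place "hand_eye" (4x4, takes a point from camera to tool coordinates, whose origin is the TCP and whose axes are the flange's). Camera axes: x right, y down, z forward; pixel columns grow to the right and rows downward; lengths in m; the calibration is good to about 2 mm. A picture is of the moment at which its call begins: read the wrist's pose just before it. camera_params takes no time and is no camera call.
- robot.hand_in(): hands the job in; it is judged then, once.
Trained networks look in the newest picture that a camera, given by its name, has taken for a name from the list of things; names that differ only in an ending like _2 or _b are one class to them, and where a whole thing is asked for, a point or a joint stands for the part that bears it (a point fixed in the world has none). Each returns a list of dicts, best first, with "conf" (0 to 1); they miss things now and then, are a little off and sometimes report something else, mostly with a low value. They report only what shows in the picture. A call takes as long as a camera call. They do not tell look-alikes from the thing itself.
- nets.masks_of(camera, query): "region" (384x512 bool, what is visible of it) and "box" ([left, top, right, bottom] in pixels, round what is visible of it).
- nets.landmark_of(camera, query): "pixel" ([row, column] in pixels: a listed point, or the origin of a listed thing).
The state is a dict: "time": time; "qpos": joint angles; "qvel": joint speeds; "joint_efforts": joint torques, N m; "tool_pos": TCP position; "tool_rot": TCP orientation; "contact_force": force on the tool from outside, world axes, zero at the start; "torque": the same for the moment, N m; "opening": finger opening in m; "grip_force": force on a finger pad.
Only numpy, scipy, OpenCV 4.12 (cv2) and the standard library are available. Lean on these libraries where they do the work, as an engineer would, in place of code of your own. Each camera call takes 0.05 s, during which the arm holds its last target. There are 200 camera calls.

## Working session

There is one attempt and no reset: what is moved stays moved. The work goes in short steps, Python scripts to look and compute and a tool call to move; the robot and the scene stay as the last step left them, time stands still between calls to the robot, and variables do not carry over. Pictures are saved under pics/ and viewed, at most 14 in all, crops included, and the job is handed in when it is done.

Besides the shell and the picture viewer there is one more tool, called by a JSON object that holds its "api" and its "payload", one argument or row to a line. step_arm: Moves the arm, as the interface text tells. Its arguments: {"type":"object","properties":{"steps":{"type":"array","items":{"type":"object","properties":{"x":{"type":"number","minimum":-1,"maximum":1},"y":{"type":"number","minimum":-1,"maximum":1},"z":{"type":"number","minimum":-1,"maximum":1},"rx":{"type":"number","minimum":-1,"maximum":1},"ry":{"type":"number","minimum":-1,"maximum":1},"rz":{"type":"number","minimum":-1,"maximum":1},"claw":{"type":"number"}}}},"squeeze":{"type":"number"}},"required":["steps"]}

```bash
mkdir -p pics; cat > h.py <<'E'
import numpy as np, cv2
from scipy.spatial.transform import Rotation as Ro
from cell import robot, read_camera, camera_params, nets
def tool():
    s=robot.observe(); T=np.eye(4)
    T[:3,:3]=Ro.from_euler('xyz',s['tool_rot']).as_matrix(); T[:3,3]=s['tool_pos']; return T
def cam2world(name,T=None):
    p=camera_params(name)
    if 'hand_eye' in p: return p,(tool() if T is None else T)@np.array(p['hand_eye'])
    M=np.eye(4); M[:3,:3]=p['R']; M[:3,3]=p['t']; return p,np.linalg.inv(M)
def rays(p,rc):
    rc=np.atleast_2d(rc).astype(float)
    K=np.array([[p['fx'],0,p['cx']],[0,p['fy'],p['cy']],[0,0,1]])
    uv=np.stack([(rc[:,1]-p['cx'])/p['fx'],(rc[:,0]-p['cy'])/p['fy']],1)
    s=uv.copy()
    for _ in range(20): s=uv/(1+p['k1']*(s**2).sum(1,keepdims=True))
    return np.c_[s,np.ones(len(s))]
def at_z(name,rc,z,T=None):
    p,C=cam2world(name,T); d=rays(p,rc)@C[:3,:3].T; o=C[:3,3]
    return o+d*((z-o[2])/d[:,2])[:,None]
def cloud(name,depth,T=None):
    p,C=cam2world(name,T); rr,cc=np.mgrid[:384,:512]
    r=rays(p,np.c_[rr.ravel(),cc.ravel()])*depth.reshape(-1,1)
    X=r@C[:3,:3].T+C[:3,3]; X[depth.ravel()==0]=np.nan; return X.reshape(384,512,3)
def proj(name,X,T=None):
    p,C=cam2world(name,T); c=(np.atleast_2d(X)-C[:3,3])@C[:3,:3]; s=c[:,:2]/c[:,2:]
    s=s*(1+p['k1']*(s**2).sum(1,keepdims=True)); return np.c_[s[:,1]*p['fy']+p['cy'],s[:,0]*p['fx']+p['cx']]
E
cat > a.py <<'E'
from h import *
print(robot.observe())
D={}
for n in ['side','top']:
    im,d=read_camera(n); cv2.imwrite(f'pics/{n}0.png',im); np.savez(f'{n}0.npz',im=im,d=d); D[n]=cloud(n,d)
    p,C=cam2world(n); print(n,C.round(3).tolist(),p['fx'])
    for q in ['new0','done0','rack','peg0','peg1','peg2','cover_handle','start_top','tray','new0_eye']:
        for L in nets.landmark_of(n,q)[:6]:
            r,c=np.round(L['pixel']).astype(int); 
            if L['conf']>.3: print(n,q,round(L['conf'],2),r,c,D[n][min(r,383),min(c,511)].round(3))
E
python3 a.py
```

```text
{'time': 0.0, 'qpos': array([-1.37900652e+00,  3.42723984e-01,  1.52501596e+00, -3.01433240e-05,
        1.27538469e+00, -1.45987168e-01]), 'qvel': array([ 2.35291749e-04, -6.17407416e-05, -6.77522898e-04, -1.15411277e-03,
        1.10416286e-03, -1.40400228e-03]), 'joint_efforts': array([-4.81107600e-04, -4.31243634e+01, -2.44214988e+01,  7.16820988e-02,
        5.59913332e-02, -1.17936665e-04]), 'tool_pos': array([ 0.17390874, -0.49487044,  0.18844472]), 'tool_rot': array([-3.14007278e+00, -1.94338421e-04,  3.37785627e-01]), 'contact_force': array([-0.35036184, -0.08954754, -0.17935865]), 'torque': array([-0.01859038,  0.0018871 , -0.04661768]), 'grip_force': 0.0, 'opening': 0.09152279464136855}
side [[-0.765, -0.475, 0.435, 0.024], [-0.644, 0.542, -0.541, 0.722], [0.021, -0.694, -0.72, 1.03], [0.0, 0.0, 0.0, 1.0]] 451.1837738841458
side new0 0.89 172 334 [ 0.499 -0.256  0.031]
side new0 0.79 144 356 [ 0.531 -0.452  0.007]
side new0 0.78 157 354 [ 0.488 -0.36   0.032]
side new0 0.74 169 303 [ 0.537 -0.126  0.112]
side new0 0.69 202 353 [ 0.385 -0.191  0.022]
side new0 0.65 173 387 
[... 1259 characters left out ...]

top new0 0.77 205 408 [ 0.535 -0.464  0.037]
top new0 0.53 247 332 [ 0.402 -0.203  0.07 ]
top new0 0.52 210 349 [ 0.522 -0.268  0.036]
top new0 0.37 206 309 [ 0.531 -0.128  0.113]
top rack 0.76 202 249 [0.542 0.059 0.169]
top cover_handle 0.8 225 247 [0.472 0.066 0.181]
top start_top 0.51 220 386 [ 0.486 -0.387  0.044]
top start_top 0.4 206 307 [ 0.531 -0.122  0.113]
top start_top 0.35 199 122 [0.571 0.484 0.038]
top tray 0.83 239 168 [0.437 0.336 0.006]
top tray 0.49 220 385 [ 0.486 -0.384  0.042]
top new0_eye 0.81 211 353 [ 0.516 -0.274  0.072]
top new0_eye 0.59 220 386 [ 0.486 -0.387  0.044]
top new0_eye 0.59 253 392 [ 0.378 -0.4    0.049]
top new0_eye 0.56 204 412 [ 0.537 -0.474  0.048]
```

```bash
python3 - <<'E'
import cv2
a=cv2.imread('pics/side0.png'); b=cv2.imread('pics/top0.png')
cv2.imwrite('pics/side0z.png',cv2.resize(a[110:360,120:440],(768,600),interpolation=cv2.INTER_CUBIC))
cv2.imwrite('pics/top0z.png',cv2.resize(b[140:300,90:450],(800,356),interpolation=cv2.INTER_CUBIC))
E
```

```text
(no output)
```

View pics/side0z.png

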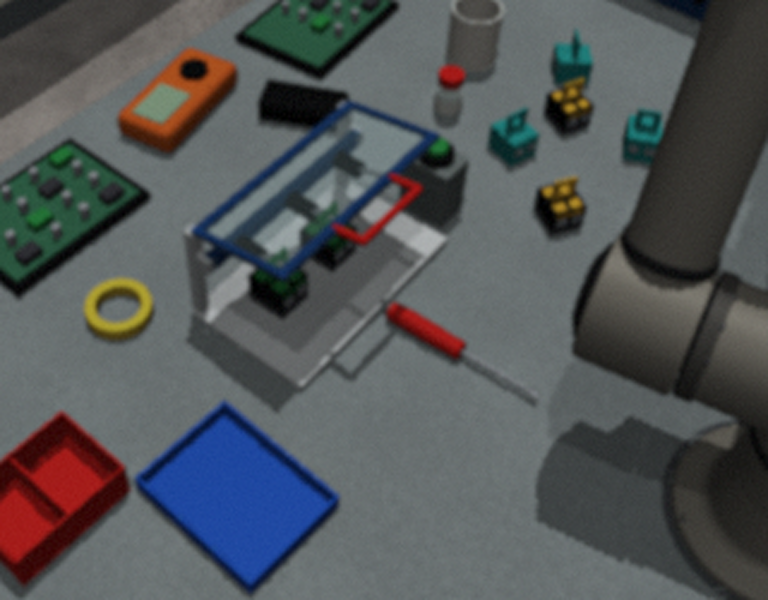

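View pics/top0z.png

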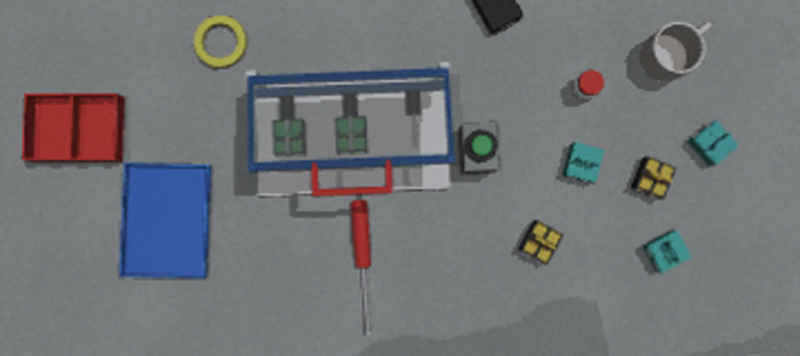

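The two views show: yellow units at top px (249,333) and (220,384), with three turquoise look-alikes around them. Green units hang on the two left pegs, and the right peg (nearest the start box) is free. Next I'll fit the rack, tray and units.

```bash
cat >> h.py <<'E'
def rect(name,mask,z,T=None):
    rc=np.argwhere(mask); X=at_z(name,rc,z,T)[:,:2]
    (c,s,a)=cv2.minAreaRect((X*1000).astype(np.float32)); return np.round(c,1),np.round(s,1),round(a,1),len(rc)
def hsv(im): return cv2.cvtColor(im,cv2.COLOR_BGR2HSV)
def blobs(mask,amin=20):
    n,l,st,ce=cv2.connectedComponentsWithStats(mask.astype(np.uint8)); return [(l==i) for i in range(1,n) if st[i,4]>=amin]
E
python3 - <<'E'
from h import *
f=np.load('top0.npz'); im,d=f['im'],f['d']; H=hsv(im); X=cloud('top',d)
h,s,v=H[...,0],H[...,1],H[...,2]
for nm,m,z in [('blue',(h>100)&(h<130)&(s>120),None),('red',((h<8)|(h>172))&(s>150),None),('yellow',(h>18)&(h<32)&(s>120)&(v>60),None),('turq',(h>80)&(h<98)&(s>100),None),('green',(h>40)&(h<78)&(s>70),None)]:
    for b in blobs(m,12):
        zz=np.nanmedian(X[b][:,2]); cr=np.argwhere(b).mean(0).round()
        zu={'yellow':.04,'turq':.04}.get(nm,zz)
        print(nm,cr,'z',zz.round(3),rect('top',b,zu),np.nanpercentile(X[b],[5,95],axis=0).round(3).tolist())
E
```

```text
blue [196. 499.] z 0.159 (array([ 547. , -698.6]), array([101.4, 258.8]), 85.9, 1564) [[0.428, -0.746, 0.029], [0.664, -0.717, 0.169]]
blue [179.  36.] z 0.066 (array([646.4, 787.7]), array([183.7, 113.6]), 89.0, 721) [[0.593, 0.719, 0.019], [0.7, 0.874, 0.074]]
blue [190. 245.] z 0.16 (array([570.3,  65.1]), array([129.3, 278.7]), 1.4, 581) [[0.505, -0.071, 0.152], [0.635, 0.201, 0.179]]
blue [213. 248.] z 0.175 (array([510.1,  63.9]), array([93.4,  9. ]), 89.0, 101) [[0.505, 0.023, 0.171], [0.514, 0.105, 0.18]]
blue [239. 164.] z 0.004 (array([438. , 350.1]), array([131.8, 170.6]), 87.8, 1996) [[0.361, 0.289, -0.002], [0.514, 0.407, 0.021]]
blue [297.  42.] z 0.128 (array([262.6, 705.5]), array([185.9,  51.5]), 38.5, 644) [[0.202, 0.657, 0.071], [0.32, 0.752, 0.178]]
red [173. 482.] z 0.056 (array([ 636.6, -711.3]), array([14., 10.]), 89.1, 19) [[0.632, -0.718, 0.051], [0.642, -0.707, 0.065]]
red [177. 356.] z 0.07 (array([ 628.3, -287. ]), array([29.4, 30. ]), 87.8, 87) [[0.614, -0.301, 0.063], [0.642, -0.273, 0.075]]
red [197. 122.] z 0.005 (array([582.6, 491.7]), array([152.3,  
[... 1316 characters left out ...]
9) [[0.491, -0.3, 0.031], [0.535, -0.256, 0.069]]
turq [252. 390.] z 0.04 (array([ 380.2, -396. ]), array([46. , 52.7]), 27.2, 219) [[0.359, -0.421, 0.021], [0.401, -0.375, 0.071]]
green [101. 357.] z 0.016 (array([ 896.8, -319.6]), array([141.8, 201.7]), 5.7, 2036) [[0.832, -0.41, 0.009], [0.961, -0.229, 0.024]]
green [103. 201.] z 0.016 (array([898.3, 219.1]), array([141.9, 200.7]), 0.2, 1968) [[0.833, 0.127, 0.009], [0.962, 0.312, 0.025]]
green [197. 216.] z 0.164 (array([558.1, 159.4]), array([ 6.1, 15.3]), 89.6, 16) [[0.55, 0.156, 0.16], [0.566, 0.163, 0.17]]
green [205. 306.] z 0.112 (array([ 536.2, -120.5]), array([28.3, 28.5]), 88.5, 77) [[0.523, -0.134, 0.1], [0.547, -0.109, 0.117]]
```

```bash
cat >> h.py <<'E'
def pose(x,y,z,yaw,tilt=0):
    "tool down, yaw; tilt = turn about world y of the tool"
    T=np.eye(4); T[:3,:3]=(Ro.from_euler('y',tilt)*Ro.from_euler('xyz',[np.pi,0,yaw])).as_matrix(); T[:3,3]=[x,y,z]; return T
def plan(*wps):
    T0=tool(); print('from',T0[:3,3].round(4),robot.observe()['tool_rot'].round(3),'t',round(robot.observe()['time'],1))
    last=T0
    for w in wps:
        T=pose(*w); R=np.linalg.inv(T0)@T; p=R[:3,3]/.75; r=Ro.from_matrix(R[:3,:3]).as_rotvec()/(np.pi/4)
        n=max(np.linalg.norm(T[:3,3]-last[:3,3])/.0417, np.degrees(Ro.from_matrix(last[:3,:3].T@T[:3,:3]).magnitude())/7.16); last=T
        print('x %.4f y %.4f z %.4f rx %.4f ry %.4f rz %.4f  rows>=%.1f'%(*p,*r,n))
E
python3 -c "
from h import *
print(camera_params('wrist'))
plan((.3,-.3,.42,.338+.75),(.42,.06,.42,1.595))"
```

```text
{'fx': 320.1702031980216, 'fy': 320.1702031980216, 'cx': 257.0062254468124, 'cy': 192.55697296509214, 'k1': 0.017525288354036054, 'hand_eye': array([[ 3.24529661e-04, -9.69755636e-01, -2.44077653e-01,
         6.54634285e-02],
       [ 9.99999940e-01,  3.44069749e-04, -3.74222569e-05,
         6.96266106e-04],
       [ 1.20270181e-04, -2.44077626e-01,  9.69755690e-01,
        -1.96114735e-01],
       [ 0.00000000e+00,  0.00000000e+00,  0.00000000e+00,
         1.00000000e+00]])}
from [ 0.174  -0.4953  0.1891] [3.142 0.    0.338] t 1.1
x 0.2448 y -0.1900 z -0.3078 rx 0.0001 ry 0.0000 rz -0.9552  rows>=7.9
x 0.5548 y -0.5899 z -0.3079 rx 0.0001 ry 0.0001 rz -1.6008  rows>=9.1
```

{"api": "step_arm", "payload": {
  "steps": [
    {"x":0.245,"y":-0.19,"z":-0.308,"rz":-0.5},
    {"x":0.245,"y":-0.19,"z":-0.308,"rz":-0.5},
    {"x":0.245,"y":-0.19,"z":-0.308,"rz":-0.5},
    {"x":0.245,"y":-0.19,"z":-0.308,"rz":-0.95},
    {"x":0.245,"y":-0.19,"z":-0.308,"rz":-0.95},
    {"x":0.555,"y":-0.59,"z":-0.308,"rz":-0.95},
    {"x":0.555,"y":-0.59,"z":-0.308,"rz":-0.95},
    {"x":0.555,"y":-0.59,"z":-0.308,"rz":-0.95},
    {"x":0.555,"y":-0.59,"z":-0.308,"rz":-0.95},
    {"x":0.555,"y":-0.59,"z":-0.308,"rz":-0.95},
    {"x":0.555,"y":-0.59,"z":-0.308,"rz":-0.95},
    {"x":0.555,"y":-0.59,"z":-0.308,"rz":-0.95,"claw":-0.6}
  ]
}}

```text
$.steps[0]: bad value
```

```bash
python3 -c "
from h import *
plan((.47,.06,.42,1.595))"
```

```text
from [ 0.174  -0.4953  0.1891] [3.142 0.    0.338] t 1.1
x 0.6177 y -0.5678 z -0.3079 rx 0.0001 ry 0.0001 rz -1.6008  rows>=16.1
```

{"api": "step_arm", "payload": {
  "steps": [
    {"x":0.245,"y":-0.19,"z":-0.308,"rx":0,"ry":0,"rz":-0.5,"claw":1},
    {"x":0.245,"y":-0.19,"z":-0.308,"rx":0,"ry":0,"rz":-0.5,"claw":1},
    {"x":0.245,"y":-0.19,"z":-0.308,"rx":0,"ry":0,"rz":-0.5,"claw":1},
    {"x":0.245,"y":-0.19,"z":-0.308,"rx":0,"ry":0,"rz":-0.95,"claw":1},
    {"x":0.245,"y":-0.19,"z":-0.308,"rx":0,"ry":0,"rz":-0.95,"claw":1},
    {"x":0.555,"y":-0.59,"z":-0.308,"rx":0,"ry":0,"rz":-0.95,"claw":1},
    {"x":0.555,"y":-0.59,"z":-0.308,"rx":0,"ry":0,"rz":-0.95,"claw":1},
    {"x":0.555,"y":-0.59,"z":-0.308,"rx":0,"ry":0,"rz":-0.95,"claw":1},
    {"x":0.555,"y":-0.59,"z":-0.308,"rx":0,"ry":0,"rz":-0.95,"claw":0},
    {"x":0.555,"y":-0.59,"z":-0.308,"rx":0,"ry":0,"rz":-0.95,"claw":0},
    {"x":0.555,"y":-0.59,"z":-0.308,"rx":0,"ry":0,"rz":-0.95,"claw":-0.6},
    {"x":0.555,"y":-0.59,"z":-0.308,"rx":0,"ry":0,"rz":-0.95,"claw":-0.6}
  ]
}}

```text
time: 2.1
tool_pos: [0.3573, -0.1014, 0.3889]
tool_rot: [3.14, 0.0, 1.083]
contact_force: [1.2, -0.2, 0.9]
opening: 0.0696
grip_force: 0.0
```

```bash
python3 -c "
from h import *
plan((.42,.06,.42,1.595))"
```

```text
from [ 0.3573 -0.1014  0.3889] [3.14  0.    1.083] t 2.1
x 0.2293 y -0.0268 z -0.0415 rx 0.0015 ry 0.0004 rz -0.6514  rows>=4.2
```

{"api": "step_arm", "payload": {
  "steps": [
    {"x":0.229,"y":-0.027,"z":-0.041,"rx":0,"ry":0,"rz":-0.65,"claw":-0.65},
    {"x":0.229,"y":-0.027,"z":-0.041,"rx":0,"ry":0,"rz":-0.65,"claw":-0.65},
    {"x":0.229,"y":-0.027,"z":-0.041,"rx":0,"ry":0,"rz":-0.65,"claw":-0.65},
    {"x":0.229,"y":-0.027,"z":-0.041,"rx":0,"ry":0,"rz":-0.65,"claw":-0.65},
    {"x":0.229,"y":-0.027,"z":-0.041,"rx":0,"ry":0,"rz":-0.65,"claw":-0.65},
    {"x":0.229,"y":-0.027,"z":-0.041,"rx":0,"ry":0,"rz":-0.65,"claw":-0.65},
    {"x":0.229,"y":-0.027,"z":-0.041,"rx":0,"ry":0,"rz":-0.65,"claw":-0.65},
    {"x":0.229,"y":-0.027,"z":-0.041,"rx":0,"ry":0,"rz":-0.65,"claw":-0.65}
  ]
}}

```text
time: 2.77
tool_pos: [0.4193, 0.0569, 0.4187]
tool_rot: [-3.141, 0.001, 1.592]
contact_force: [0.2, -0.3, 0.5]
opening: 0.0177
grip_force: 0.0
```

```bash
cat > b.py <<'E'
from h import *
import sys
tag=sys.argv[1]
T=tool(); im,d=read_camera('wrist'); cv2.imwrite(f'pics/w{tag}.png',im); np.savez(f'w{tag}.npz',im=im,d=d,T=T)
X=cloud('wrist',d,T); print(T[:3,3])
for q in sys.argv[2:]:
    for L in nets.landmark_of('wrist',q)[:4]:
        r,c=np.round(L['pixel']).astype(int)
        if L['conf']>.3: print(q,round(L['conf'],2),r,c,X[np.clip(r,0,383),np.clip(c,0,511)].round(4))
H=hsv(im); h,s,v=H[...,0],H[...,1],H[...,2]
for nm,m in [('blue',(h>100)&(h<130)&(s>120)),('red',((h<8)|(h>172))&(s>150)),('yellow',(h>18)&(h<32)&(s>120)&(v>60)),('green',(h>40)&(h<78)&(s>90))]:
    for b in blobs(m,60):
        zz=np.nanmedian(X[b][:,2]); print(nm,np.argwhere(b).mean(0).round(),'z',zz.round(3),rect('wrist',b,zz,T),np.nanpercentile(X[b],[3,97],axis=0).round(3).tolist())
E
python3 b.py 1 cover_handle peg0 peg1 peg2 rack start_top
```

```text
[0.41930029 0.0568888  0.41871739]
cover_handle 0.79 156 297 [0.4735 0.0649 0.1832]
peg0 0.46 274 247 [0.4167 0.0806 0.539 ]
peg1 0.46 274 247 [0.4167 0.0806 0.539 ]
peg2 0.46 274 247 [0.4167 0.0806 0.539 ]
rack 0.75 148 336 [0.5278 0.0756 0.1727]
blue [  8. 275.] z 0.005 (array([439. , 291.5]), array([175.2,  27.4]), 1.1, 1571) [[0.359, 0.28, 0.002], [0.52, 0.305, 0.023]]
blue [117. 368.] z 0.167 (array([569.5,  86.4]), array([127.3, 238.4]), 1.5, 3363) [[0.504, -0.017, 0.155], [0.639, 0.203, 0.178]]
blue [308. 396.] z 0.555 (array([448.2,  82.5]), array([13.5,  0. ]), 1.6, 66) [[0.442, 0.082, 0.555], [0.454, 0.083, 0.556]]
red [155. 302.] z 0.182 (array([490.4,  62.8]), array([ 43.8, 107.7]), 1.9, 840) [[0.469, 0.01, 0.177], [0.508, 0.115, 0.184]]
red [149. 256.] z 0.024 (array([416.6,  54.6]), array([98.1, 24.3]), 3.6, 695) [[0.37, 0.042, 0.017], [0.462, 0.066, 0.027]]
yellow [ 26. 432.] z 0.019 (array([708.6, 264.8]), array([79.6, 83.4]), 74.3, 1361) [[0.673, 0.231, 0.004], [0.746, 0.299, 0.021]]
yellow [206. 509.] z 0.04 (array([886.3, -40.6]), array([ 11. , 151.7]), 11.9, 464) 
[... 763 characters left out ...]
.2]), 4.8, 91) [[0.518, 0.154, 0.17], [0.53, 0.164, 0.174]]
green [ 92. 356.] z 0.168 (array([549.8, 149.5]), array([12.1, 30.4]), 1.0, 188) [[0.544, 0.134, 0.166], [0.556, 0.165, 0.169]]
green [100. 338.] z 0.172 (array([524.9, 139.5]), array([12.1, 11.4]), 1.1, 93) [[0.519, 0.134, 0.17], [0.531, 0.145, 0.173]]
green [150. 352.] z 0.168 (array([552.3,  71.4]), array([11.3, 33.4]), 2.7, 148) [[0.546, 0.056, 0.166], [0.558, 0.088, 0.17]]
green [144. 335.] z 0.172 (array([526.2,  81. ]), array([11.5, 10.9]), 1.2, 79) [[0.521, 0.076, 0.17], [0.532, 0.086, 0.174]]
green [298. 477.] z 0.017 (array([ 880.5, -243. ]), array([119.1,  51.1]), 1.9, 1214) [[0.468, -0.266, 0.015], [0.936, 0.083, 0.555]]
```

View pics/w1.png

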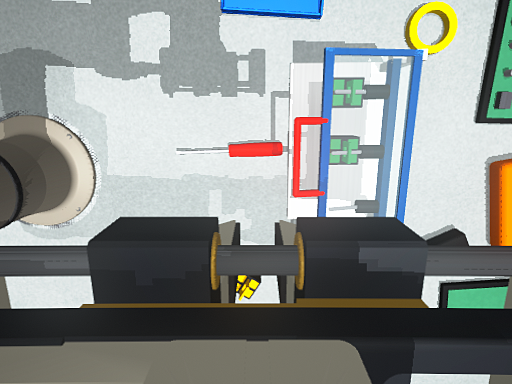

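```bash
python3 - <<'E'
from h import *
f=np.load('w1.npz'); im,d,T=f['im'],f['d'],f['T']; X=cloud('wrist',d,T); H=hsv(im)
m=((H[...,0]<8)|(H[...,0]>172))&(H[...,1]>150)&(X[...,2]>.15)
P=X[m]; P=P[P[:,0]<.483]; k=np.polyfit(P[:,1],P[:,0],1); print(len(P),k,np.polyval(k,.063),np.percentile(P,[1,50,99],axis=0).round(4))
f=np.load('top0.npz'); im,d=f['im'],f['d']; X=cloud('top',d); H=hsv(im)
m=((H[...,0]<8)|(H[...,0]>172))&(H[...,1]>150)&(X[...,2]>.15)
P=X[m]; P=P[P[:,0]<.483]; k=np.polyfit(P[:,1],P[:,0],1); print(len(P),k,np.polyval(k,.063),np.percentile(P,[1,50,99],axis=0).round(4))
plan((.473,.063,.24,1.597),(.473,.063,.168,1.597))
E
```

```text
565 [-0.01079905  0.47427071] 0.4735903706301907 [[0.4681 0.0089 0.1784]
 [0.4733 0.0675 0.1825]
 [0.4821 0.1161 0.1845]]
102 [-0.00897374  0.4722714 ] 0.47170605151151146 [[0.4667 0.0118 0.175 ]
 [0.4716 0.0613 0.1826]
 [0.482  0.1136 0.1904]]
from [0.4196 0.0573 0.419 ] [3.141 0.    1.593] t 3.1
x 0.0061 y 0.0713 z 0.2387 rx 0.0003 ry 0.0002 rz -0.0051  rows>=4.5
x 0.0061 y 0.0713 z 0.3347 rx 0.0003 ry 0.0002 rz -0.0051  rows>=1.7
```

{"api": "step_arm", "payload": {
  "steps": [
    {"x":0.006,"y":0.07,"z":0.238,"rx":0,"ry":0,"rz":-0.005,"claw":-0.62},
    {"x":0.006,"y":0.07,"z":0.238,"rx":0,"ry":0,"rz":-0.005,"claw":-0.62},
    {"x":0.006,"y":0.07,"z":0.238,"rx":0,"ry":0,"rz":-0.005,"claw":-0.62},
    {"x":0.006,"y":0.07,"z":0.238,"rx":0,"ry":0,"rz":-0.005,"claw":-0.62},
    {"x":0.006,"y":0.07,"z":0.238,"rx":0,"ry":0,"rz":-0.005,"claw":-0.62},
    {"x":0.006,"y":0.07,"z":0.238,"rx":0,"ry":0,"rz":-0.005,"claw":-0.62},
    {"x":0.006,"y":0.07,"z":0.27,"rx":0,"ry":0,"rz":-0.005,"claw":-0.62},
    {"x":0.006,"y":0.07,"z":0.3,"rx":0,"ry":0,"rz":-0.005,"claw":-0.62},
    {"x":0.006,"y":0.07,"z":0.335,"rx":0,"ry":0,"rz":-0.005,"claw":-0.62},
    {"x":0.006,"y":0.07,"z":0.335,"rx":0,"ry":0,"rz":-0.005,"claw":-1},
    {"x":0.006,"y":0.07,"z":0.335,"rx":0,"ry":0,"rz":-0.005,"claw":-1},
    {"x":0.006,"y":0.07,"z":0.335,"rx":0,"ry":0,"rz":-0.005,"claw":-1}
  ],
  "squeeze": 10
}}

```text
time: 4.12
tool_pos: [0.4733, 0.0635, 0.17]
tool_rot: [3.138, 0.0, 1.598]
contact_force: [0.2, 0.5, 0.6]
opening: 0.0024
grip_force: 0.0
```

```bash
python3 - <<'E'
from h import *
T=tool(); x0,y0,z0=T[:3,3]; hz=.148; a0=np.arcsin((z0+.010-hz)/.168); hx=x0+.168*np.cos(a0); print(a0,hx)
A=np.r_[np.linspace(a0,1.75,12)[1:]]
plan(*[(hx-.168*np.cos(a),y0,hz-.010+.168*np.sin(a),1.593) for a in A])
E
```

```text
0.1916153208804539 0.6382482736078718
from [0.4733 0.0635 0.17  ] [3.138 0.    1.598] t 4.1
x -0.0002 y 0.0083 z -0.0306 rx 0.0043 ry 0.0004 rz 0.0066  rows>=0.6
x -0.0006 y 0.0209 z -0.0597 rx 0.0043 ry 0.0004 rz 0.0066  rows>=0.6
x -0.0010 y 0.0374 z -0.0868 rx 0.0043 ry 0.0004 rz 0.0066  rows>=0.6
x -0.0016 y 0.0576 z -0.1112 rx 0.0043 ry 0.0004 rz 0.0066  rows>=0.6
x -0.0022 y 0.0811 z -0.1325 rx 0.0043 ry 0.0004 rz 0.0066  rows>=0.6
x -0.0030 y 0.1073 z -0.1503 rx 0.0043 ry 0.0004 rz 0.0066  rows>=0.6
x -0.0037 y 0.1358 z -0.1643 rx 0.0043 ry 0.0004 rz 0.0066  rows>=0.6
x -0.0046 y 0.1659 z -0.1740 rx 0.0043 ry 0.0004 rz 0.0066  rows>=0.6
x -0.0054 y 0.1971 z -0.1795 rx 0.0043 ry 0.0004 rz 0.0066  rows>=0.6
x -0.0063 y 0.2288 z -0.1804 rx 0.0043 ry 0.0004 rz 0.0066  rows>=0.6
x -0.0072 y 0.2603 z -0.1769 rx 0.0043 ry 0.0004 rz 0.0066  rows>=0.6
```

```bash
python3 - <<'E'
from h import *
im,d=read_camera('side'); X=cloud('side',d); cv2.imwrite('pics/s2.png',cv2.resize(im[130:290,200:400],(800,640)[:2] and (750,600),interpolation=cv2.INTER_CUBIC))
H=hsv(im); m=((H[...,0]<8)|(H[...,0]>172))&(H[...,1]>150)&(X[...,2]>.1); print(np.nanpercentile(X[m],[3,50,97],axis=0).round(3)); print(robot.observe())
print(proj('side',tool()[:3,3]))
E
```

```text
[[0.445 0.013 0.175]
 [0.473 0.092 0.181]
 [0.505 0.119 0.382]]
{'time': 4.1667, 'qpos': array([-2.71552556e-02,  2.70742437e-01,  1.68281586e+00, -1.04305703e-04,
        1.18405379e+00, -5.45246916e-02]), 'qvel': array([ 0.00115809, -0.00029946,  0.00628096, -0.00077576, -0.00950642,
       -0.00036965]), 'joint_efforts': array([-2.95774417e-02, -3.76606214e+01, -2.30092818e+01,  7.08881160e-02,
        6.33814232e-02, -4.53480498e-04]), 'tool_pos': array([0.47346091, 0.06353369, 0.17007264]), 'tool_rot': array([3.13762328e+00, 3.13544989e-04, 1.59820429e+00]), 'contact_force': array([ 0.13928885, -0.12420637,  1.27793357]), 'torque': array([-0.03951695, -0.08870975,  0.02541029]), 'grip_force': 0.0, 'opening': 0.0012539629143511455}
[[201.34629387 281.90121776]]
```

View pics/s2.png

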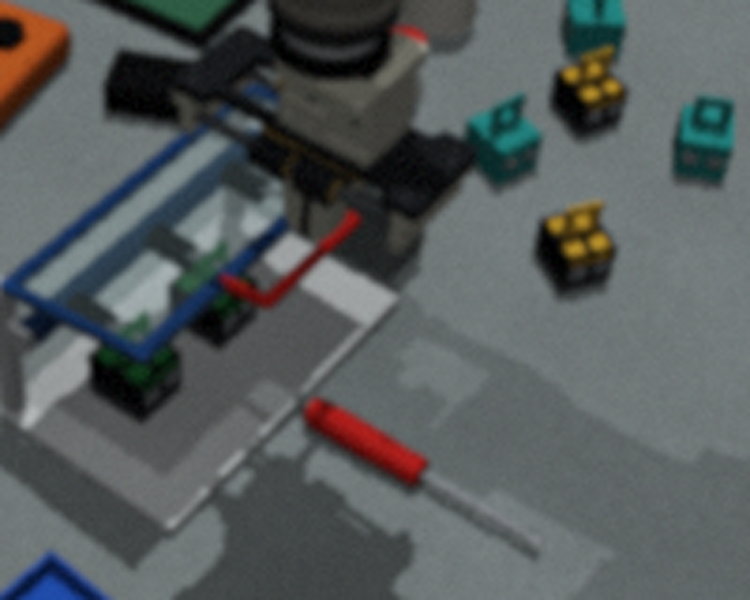

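{"api": "step_arm", "payload": {
  "steps": [
    {"x":0,"y":0,"z":-0.03,"rx":0,"ry":0,"rz":0,"claw":-1},
    {"x":0,"y":0,"z":-0.08,"rx":0,"ry":0,"rz":0,"claw":-0.6},
    {"x":0,"y":0,"z":-0.13,"rx":0,"ry":0,"rz":0,"claw":-0.6},
    {"x":0,"y":0,"z":-0.18,"rx":0,"ry":0,"rz":0,"claw":-0.6},
    {"x":0,"y":-0.03,"z":-0.2,"rx":0,"ry":0,"rz":0,"claw":-0.6},
    {"x":0,"y":-0.03,"z":-0.2,"rx":0,"ry":0,"rz":0,"claw":-0.6},
    {"x":0,"y":-0.03,"z":-0.2,"rx":0,"ry":0,"rz":0,"claw":-0.6}
  ]
}}

```text
time: 4.75
tool_pos: [0.4499, 0.0631, 0.3202]
tool_rot: [3.136, 0.0, 1.598]
contact_force: [0.4, -0.1, 0.1]
opening: 0.0185
grip_force: 0.0
```

```bash
python3 - <<'E'
from h import *
T=tool(); im,d=read_camera('wrist'); X=cloud('wrist',d,T); H=hsv(im); cv2.imwrite('pics/w2.png',im)
m=((H[...,0]<8)|(H[...,0]>172))&(H[...,1]>150)&(X[...,2]>.1)&(X[...,2]<.25)
P=X[m]; print(len(P),np.percentile(P,[2,50,98],axis=0).round(4)); B=P[P[:,0]<np.percentile(P[:,0],2)+.010]; print(len(B),np.percentile(B,[2,50,98],axis=0).round(4))
print(nets.landmark_of('wrist','cover_handle'), robot.observe()['opening'])
m=(H[...,0]>100)&(H[...,0]<130)&(H[...,1]>120)&(X[...,2]>.12)&(X[...,2]<.25); P=X[m]; 
for lo in np.arange(.50,.66,.02):
    Q=P[(P[:,0]>lo)&(P[:,0]<lo+.02)]; print(round(lo,2),len(Q),np.median(Q[:,2]).round(4) if len(Q) else 0)
plan((.473,.0635,.155,1.597))
E
```

```text
1242 [[0.4683 0.0119 0.176 ]
 [0.4751 0.0796 0.1818]
 [0.507  0.1164 0.1842]]
834 [[0.4682 0.013  0.1787]
 [0.4729 0.0682 0.1825]
 [0.4777 0.1145 0.1844]]
[{'pixel': [178.7, 279.6], 'conf': 0.93}, {'pixel': [161.4, 199.0], 'conf': 0.75}] 0.018160478505331482
0.5 2144 0.176
0.52 184 0.1727
0.54 176 0.1692
0.56 174 0.1659
0.58 163 0.1631
0.6 160 0.1599
0.62 1912 0.1565
0.64 13 0.1556
0.66 0 0
from [0.4495 0.063  0.3176] [3.141 0.    1.598] t 4.8
x -0.0002 y 0.0312 z 0.2169 rx 0.0003 ry 0.0001 rz 0.0017  rows>=3.9
```

View pics/w2.png

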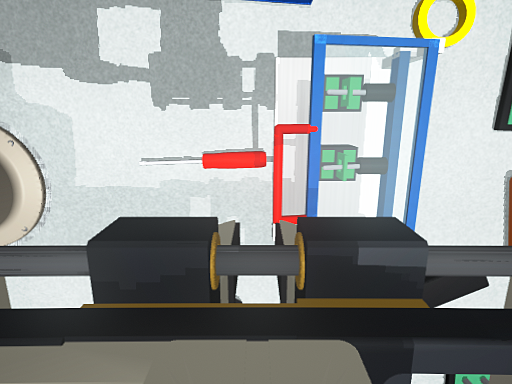

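{"api": "step_arm", "payload": {
  "steps": [
    {"x":0,"y":0.031,"z":0.1,"rx":0,"ry":0,"rz":0,"claw":-0.62},
    {"x":0,"y":0.031,"z":0.1,"rx":0,"ry":0,"rz":0,"claw":-0.62},
    {"x":0,"y":0.031,"z":0.1,"rx":0,"ry":0,"rz":0,"claw":-0.62},
    {"x":0,"y":0.031,"z":0.15,"rx":0,"ry":0,"rz":0,"claw":-0.62},
    {"x":0,"y":0.031,"z":0.18,"rx":0,"ry":0,"rz":0,"claw":-0.62},
    {"x":0,"y":0.031,"z":0.213,"rx":0,"ry":0,"rz":0,"claw":-0.62},
    {"x":0,"y":0.031,"z":0.213,"rx":0,"ry":0,"rz":0,"claw":-0.62},
    {"x":0,"y":0.031,"z":0.213,"rx":0,"ry":0,"rz":0,"claw":-1},
    {"x":0,"y":0.031,"z":0.213,"rx":0,"ry":0,"rz":0,"claw":-1},
    {"x":0,"y":0.031,"z":0.213,"rx":0,"ry":0,"rz":0,"claw":-1},
    {"x":0,"y":0.031,"z":0.213,"rx":0,"ry":0,"rz":0,"claw":-1}
  ],
  "squeeze": 10
}}

```text
time: 5.77
tool_pos: [0.4738, 0.0636, 0.1596]
tool_rot: [3.139, 0.0, 1.598]
contact_force: [0.1, 0.7, 0.3]
opening: 0.0008
grip_force: 0.0
```

```bash
cat > arc.py <<'E'
from h import *
T=tool(); x0,y0,z0=T[:3,3]; hz=.148; b=.0755+.1-z0 if 0 else .1755-z0; a0=np.arcsin((z0+b-hz)/.168); hx=x0+.168*np.cos(a0); print(a0,hx,robot.observe()['opening'],robot.observe()['grip_force'])
A=np.r_[np.linspace(a0,1.75,12)[1:]]
plan(*[(hx-.168*np.cos(a),y0,hz-b+.168*np.sin(a),1.598) for a in A])
E
python3 arc.py
```

```text
0.16443043619842568 0.6394925863099119 0.0008084629039725299 0.0
from [0.4738 0.0636 0.1596] [3.139 0.    1.598] t 5.8
x -0.0002 y 0.0076 z -0.0313 rx 0.0037 ry 0.0003 rz 0.0005  rows>=0.6
x -0.0006 y 0.0197 z -0.0613 rx 0.0037 ry 0.0003 rz 0.0005  rows>=0.6
x -0.0010 y 0.0360 z -0.0891 rx 0.0037 ry 0.0003 rz 0.0005  rows>=0.6
x -0.0016 y 0.0560 z -0.1144 rx 0.0037 ry 0.0003 rz 0.0005  rows>=0.6
x -0.0022 y 0.0795 z -0.1365 rx 0.0037 ry 0.0003 rz 0.0005  rows>=0.6
x -0.0029 y 0.1059 z -0.1550 rx 0.0037 ry 0.0003 rz 0.0005  rows>=0.6
x -0.0037 y 0.1347 z -0.1695 rx 0.0037 ry 0.0003 rz 0.0005  rows>=0.6
x -0.0046 y 0.1653 z -0.1797 rx 0.0037 ry 0.0003 rz 0.0005  rows>=0.6
x -0.0055 y 0.1971 z -0.1854 rx 0.0037 ry 0.0003 rz 0.0005  rows>=0.6
x -0.0064 y 0.2293 z -0.1865 rx 0.0037 ry 0.0003 rz 0.0005  rows>=0.6
x -0.0072 y 0.2613 z -0.1830 rx 0.0037 ry 0.0003 rz 0.0005  rows>=0.6
```

```bash
python3 - <<'E'
from h import *
a,da=read_camera('side'); b,db=read_camera('top'); 
for n,d in (('side',da),('top',db)):
    r,c=proj(n,tool()[:3,3])[0].round().astype(int); print(n,r,c)
    im=a if n=='side' else b
    X=cloud(n,d); H=hsv(im); m=((H[...,0]<8)|(H[...,0]>172))&(H[...,1]>130)&(X[...,2]>.1)&(X[...,2]<.25); P=X[m]; print(len(P),np.percentile(P,[2,50,98],axis=0).round(3))
    k=cv2.resize(im[r-40:r+35,c-45:c+45],(400,333),interpolation=cv2.INTER_CUBIC); cv2.circle(k,(200,178),3,(255,0,255),-1)
    if n=='side': K=k
cv2.imwrite('pics/st3.png',np.hstack([K,k]))
E
```

```text
side 204 282
115 [[0.467 0.02  0.175]
 [0.472 0.1   0.18 ]
 [0.502 0.119 0.184]]
top 225 248Traceback (most recent call last):
  File "<stdin>", line 6, in <module>
    return _quantile_unchecked(
        a, q, axis, out, overwrite_input, method, keepdims, weights)
    return _ureduce(a,
                    func=_quantile_ureduce_func,
    ...<5 lines>...
                    overwrite_input=overwrite_input,
                    method=method)
    r = func(a, **kwargs)
    result = _quantile(arr,
                       quantiles=q,
    ...<2 lines>...
                       out=out,
                       weights=wgt)
    slices_having_nans = np.isnan(arr[-1, ...])
                                  ~~~^^^^^^^^^
IndexError: index -1 is out of bounds for axis 0 with size 0
```

```bash
python3 - <<'E'
from h import *
a,d=read_camera('side'); X=cloud('side',d)
r,c=204,282
k=cv2.resize(a[r-40:r+30,c-40:c+40],(800,600)[:2] and (685,600),interpolation=cv2.INTER_CUBIC)
cv2.imwrite('pics/s4.png',k)
for rr in range(186,212,2): print(rr,' '.join('%s'%(X[rr,cc]*1000).round().astype(int).tolist() for cc in range(272,296,4)))
E
```

```text
186 [528, 36, 169] [487, 75, 226] [476, 74, 233] [446, 101, 274] [441, 91, 270] [428, 94, 280]
188 [520, 47, 175] [487, 75, 220] [477, 72, 224] [463, 75, 236] [454, 70, 238] [427, 94, 274]
190 [518, 49, 171] [486, 76, 213] [475, 74, 220] [462, 76, 230] [457, 65, 225] [473, 22, 181]
192 [512, 57, 173] [485, 77, 208] [473, 76, 215] [461, 76, 224] [456, 66, 220] [470, 26, 178]
194 [505, 65, 177] [588, -68, 14] [474, 74, 205] [462, 74, 214] [471, 43, 183] [544, -92, 26]
196 [595, -58, 9] [584, -63, 12] [473, 74, 199] [461, 74, 207] [468, 46, 180] [544, -92, 17]
198 [587, -47, 13] [577, -55, 15] [570, -66, 10] [472, 58, 179] [557, -92, -1] [546, -96, 3]
200 [582, -41, 13] [576, -54, 6] [474, 72, 182] [468, 62, 178] [546, -75, 11] [542, -93, -1]
202 [578, -36, 11] [568, -44, 12] [469, 78, 182] [551, -62, 9] [542, -71, 8] [531, -76, 12]
204 [573, -30, 10] [472, 91, 183] [470, 77, 174] [545, -54, 11] [535, -61, 11] [525, -68, 14]
206 [567, -23, 12] [470, 93, 179] [549, -39, 11] [539, -46, 12] [531, -56, 10] [521, -62, 13]
208 [473, 106, 180] [554, -26, 9] [543, -32, 12] [533, -39, 14] [526, -50, 10] [517, -57, 11]
210 [467, 113, 183] [547, -17, 13] [539, -27, 11] [532, -37, 7] [522, -44, 9] [512, -50, 11]
```

View pics/s4.png

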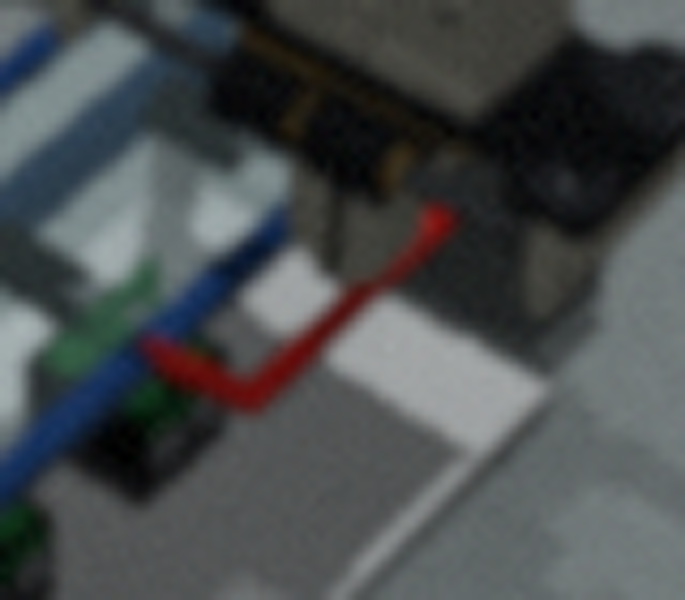

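```bash
python3 - <<'E'
from h import *
f=np.load('w1.npz'); X=cloud('wrist',f['d'],f['T'])
for rr in range(200,300,6): print(rr,' '.join('%s'%(X[rr,cc]*1000).round().astype(int).tolist() if np.isfinite(X[rr,cc,0]) else '-' for cc in range(222,304,8)))
print(rect('wrist',np.pad(np.ones((1,1),bool),((0,383),(0,511))),.3,f['T'])[0], proj('wrist',f['T'][:3,3],f['T']))
E
```

```text
200 [352, -50, 2] [368, -50, -1] [384, -50, -1] [400, -49, 1] [416, -49, -1] [432, -48, 1] [448, -48, 1] [464, -48, 0] [480, -48, 0] [494, -44, 12] [509, -43, 14]
206 [352, -63, -1] [368, -63, -1] [384, -62, 1] [400, -61, 1] [416, -61, 0] [432, -61, 0] [448, -60, 1] [464, -60, -1] [480, -60, 1] [495, -56, 11] [510, -56, 12]
212 [352, -75, 0] [368, -75, -1] [384, -74, 3] [400, -74, 0] [416, -73, 1] [432, -73, 1] [449, -74, -1] [465, -73, 0] [481, -72, 1] [495, -68, 14] [511, -68, 13]
218 [352, -88, 1] [368, -87, 1] [384, -87, 0] [400, -87, 0] [417, -87, -1] [433, -86, 1] [449, -85, 1] [465, -85, 0] [481, -85, -1] [496, -81, 11] [432, 93, 528]
224 [402, 67, 463] [406, 68, 465] [410, 66, 460] [401, -99, 2] [417, -99, 2] [433, -98, 3] [449, -98, 1] [430, 66, 460] [434, 68, 465] [438, 68, 464] [431, 93, 533]
230 [403, 67, 473] [407, 67, 472] [410, 66, 468] [401, -112, 2] [417, -113, -1] [433, -112, 0] [450, -112, -1] [430, 66, 468] [433, 67, 471] [437, 67, 471] [430, 93, 538]
236 [404, 67, 480] [407, 67, 480] [410, 64, 471] [401, -125, 1] [417, -126, -1] [434, -124, 2] [450, -125, 0] [429
[... 1105 characters left out ...]
387, -198, 41] [403, -198, 40] [419, -197, 41] [436, -221, -2] [453, -220, -1] [429, 51, 488] [431, 59, 502] [432, 70, 521] [430, 83, 544]
284 [408, 66, 520] [409, 57, 503] [388, -211, 42] [404, -200, 61] [419, -211, 41] [436, -234, 1] [453, -233, 1] [429, 48, 488] [431, 57, 503] [431, 69, 524] [430, 80, 543]
290 [408, 65, 521] [409, 54, 503] [388, -225, 41] [404, -205, 73] [420, -224, 41] [437, -248, 1] [454, -247, 2] [471, -248, -1] [431, 54, 502] [431, 68, 526] [431, 78, 542]
296 [408, 63, 522] [409, 52, 503] [386, -265, -1] [404, -237, 42] [420, -261, 3] [437, -263, -1] [455, -263, -1] [472, -261, 1] [431, 52, 503] [431, 67, 526] [431, 77, 543]
[193.2 209.7] [[215.63738978 256.32419892]]
```

The fingertips actually end about 38 mm above the reported TCP: wrist and side depth agree, and the fingers closed on nothing above the bar. I'll allow for that from here on.

{"api": "step_arm", "payload": {
  "steps": [
    {"x":0,"y":-0.001,"z":-0.01,"rx":0,"ry":0,"rz":0,"claw":-0.62},
    {"x":0,"y":-0.001,"z":-0.01,"rx":0,"ry":0,"rz":0,"claw":-0.62},
    {"x":0,"y":-0.001,"z":-0.01,"rx":0,"ry":0,"rz":0,"claw":-0.62},
    {"x":0,"y":-0.001,"z":0.015,"rx":0,"ry":0,"rz":0,"claw":-0.62},
    {"x":0,"y":-0.001,"z":0.03,"rx":0,"ry":0,"rz":0,"claw":-0.62},
    {"x":0,"y":-0.001,"z":0.048,"rx":0,"ry":0,"rz":0,"claw":-0.62},
    {"x":0,"y":-0.001,"z":0.048,"rx":0,"ry":0,"rz":0,"claw":-0.62},
    {"x":0,"y":-0.001,"z":0.048,"rx":0,"ry":0,"rz":0,"claw":-1},
    {"x":0,"y":-0.001,"z":0.048,"rx":0,"ry":0,"rz":0,"claw":-1},
    {"x":0,"y":-0.001,"z":0.048,"rx":0,"ry":0,"rz":0,"claw":-1}
  ],
  "squeeze": 10
}}

```text
time: 6.75
tool_pos: [0.4729, 0.0636, 0.1227]
tool_rot: [3.14, 0.0, 1.598]
contact_force: [2.6, 1.2, -1.7]
opening: 0.0097
grip_force: 10.0
```

```bash
python3 arc.py
```

```text
0.16443043619842568 0.6386031592066317 0.009673125492597516 9.999635517597198
from [0.4729 0.0636 0.1227] [3.14  0.    1.598] t 6.8
x -0.0002 y 0.0076 z -0.0313 rx 0.0025 ry 0.0001 rz 0.0003  rows>=0.6
x -0.0005 y 0.0197 z -0.0613 rx 0.0025 ry 0.0001 rz 0.0003  rows>=0.6
x -0.0010 y 0.0359 z -0.0892 rx 0.0025 ry 0.0001 rz 0.0003  rows>=0.6
x -0.0015 y 0.0559 z -0.1144 rx 0.0025 ry 0.0001 rz 0.0003  rows>=0.6
x -0.0022 y 0.0794 z -0.1366 rx 0.0025 ry 0.0001 rz 0.0003  rows>=0.6
x -0.0029 y 0.1058 z -0.1551 rx 0.0025 ry 0.0001 rz 0.0003  rows>=0.6
x -0.0037 y 0.1346 z -0.1696 rx 0.0025 ry 0.0001 rz 0.0003  rows>=0.6
x -0.0045 y 0.1651 z -0.1799 rx 0.0025 ry 0.0001 rz 0.0003  rows>=0.6
x -0.0054 y 0.1969 z -0.1856 rx 0.0025 ry 0.0001 rz 0.0003  rows>=0.6
x -0.0063 y 0.2291 z -0.1868 rx 0.0025 ry 0.0001 rz 0.0003  rows>=0.6
x -0.0072 y 0.2612 z -0.1832 rx 0.0025 ry 0.0001 rz 0.0003  rows>=0.6
```

{"api": "step_arm", "payload": {
  "steps": [
    {"x":0,"y":0.008,"z":-0.031,"rx":0,"ry":0,"rz":0,"claw":-1},
    {"x":0,"y":0.02,"z":-0.061,"rx":0,"ry":0,"rz":0,"claw":-1},
    {"x":0,"y":0.036,"z":-0.089,"rx":0,"ry":0,"rz":0,"claw":-1},
    {"x":0,"y":0.056,"z":-0.114,"rx":0,"ry":0,"rz":0,"claw":-1},
    {"x":0,"y":0.079,"z":-0.137,"rx":0,"ry":0,"rz":0,"claw":-1},
    {"x":0,"y":0.106,"z":-0.155,"rx":0,"ry":0,"rz":0,"claw":-1},
    {"x":0,"y":0.135,"z":-0.17,"rx":0,"ry":0,"rz":0,"claw":-1},
    {"x":0,"y":0.165,"z":-0.18,"rx":0,"ry":0,"rz":0,"claw":-1},
    {"x":0,"y":0.197,"z":-0.186,"rx":0,"ry":0,"rz":0,"claw":-1},
    {"x":0,"y":0.229,"z":-0.187,"rx":0,"ry":0,"rz":0,"claw":-1},
    {"x":0,"y":0.261,"z":-0.184,"rx":0,"ry":0,"rz":0,"claw":-1},
    {"x":0,"y":0.261,"z":-0.184,"rx":0,"ry":0,"rz":0,"claw":-1}
  ]
}}

```text
time: 7.75
tool_pos: [0.6716, 0.0686, 0.2601]
tool_rot: [3.137, 0.0, 1.598]
contact_force: [2.8, -1.3, 1.8]
opening: 0.0097
grip_force: 10.0
```

```bash
python3 -c "
from h import *
print(robot.observe()['contact_force'],robot.observe()['opening'])
plan((.665,.066,.34,1.598),(.42,.06,.34,1.598))"
```

```text
[ 2.77660137 -1.31993259  1.82227204] 0.009719634917099571
from [0.6716 0.0686 0.2601] [3.137 0.    1.598] t 7.8
x -0.0033 y -0.0084 z -0.1066 rx 0.0058 ry 0.0004 rz -0.0003  rows>=1.9
x -0.0025 y -0.3352 z -0.1081 rx 0.0058 ry 0.0004 rz -0.0003  rows>=5.9
```

{"api": "step_arm", "payload": {
  "steps": [
    {"x":0,"y":-0.002,"z":0,"rx":0,"ry":0,"rz":0,"claw":-0.5},
    {"x":0,"y":-0.002,"z":0,"rx":0,"ry":0,"rz":0,"claw":-0.5},
    {"x":0,"y":-0.004,"z":-0.03,"rx":0,"ry":0,"rz":0,"claw":-0.5},
    {"x":0,"y":-0.004,"z":-0.08,"rx":0,"ry":0,"rz":0,"claw":-0.5},
    {"x":0,"y":-0.004,"z":-0.12,"rx":0,"ry":0,"rz":0,"claw":-0.5},
    {"x":-0.15,"y":-0.26,"z":-0.13,"rx":0,"ry":0,"rz":0,"claw":0.3},
    {"x":-0.15,"y":-0.26,"z":-0.13,"rx":0,"ry":0,"rz":0,"claw":0.3},
    {"x":-0.15,"y":-0.26,"z":-0.13,"rx":0,"ry":0,"rz":0,"claw":0.3},
    {"x":-0.15,"y":-0.26,"z":-0.13,"rx":0,"ry":0,"rz":0,"claw":0.3},
    {"x":-0.15,"y":-0.26,"z":-0.13,"rx":0,"ry":0,"rz":0,"claw":0.3},
    {"x":-0.15,"y":-0.26,"z":-0.13,"rx":0,"ry":0,"rz":0,"claw":0.3},
    {"x":-0.15,"y":-0.26,"z":-0.13,"rx":0,"ry":0,"rz":0,"claw":0.3}
  ]
}}

```text
time: 8.75
tool_pos: [0.4725, -0.0498, 0.3592]
tool_rot: [3.14, 0.001, 1.596]
contact_force: [-0.3, -0.4, 0.3]
opening: 0.0589
grip_force: 0.0
```

```bash
python3 b.py 5 peg0 rack new0_eye done0 start_top; python3 - <<'E'
from h import *
im=cv2.imread('pics/w5.png')
f=np.load('w5.npz'); X=cloud('wrist',f['d'],f['T'])
im,d=read_camera('side'); S=cloud('side',d); H=hsv(im); m=((H[...,0]<8)|(H[...,0]>172))&(H[...,1]>130)&(S[...,2]>.2)&(S[...,0]>.55); print('handle',np.percentile(S[m],[5,50,95],axis=0).round(3))
E
```

```text
[ 0.47254025 -0.0497934   0.35917374]
peg0 0.8 75 324 [0.5562 0.0623 0.1204]
peg0 0.55 143 323 [ 0.5617 -0.0238  0.1197]
rack 0.8 80 313 [0.5466 0.0583 0.0959]
new0_eye 0.81 287 277 [ 0.5145 -0.2833  0.0491]
done0 0.88 82 315 [0.5494 0.0557 0.0966]
done0 0.62 11 320 [0.5491 0.1412 0.0991]
start_top 0.72 210 304 [ 0.5432 -0.1213  0.112 ]
blue [ 81. 373.] z 0.118 (array([619.6,  40.6]), array([ 17.5, 217.3]), 1.7, 1883) [[0.613, -0.06, 0.105], [0.629, 0.145, 0.12]]
blue [109. 461.] z 0.275 (array([630.9,  12.9]), array([ 85.8, 179.6]), 1.4, 5886) [[0.639, -0.071, 0.152], [0.669, 0.122, 0.282]]
blue [308. 413.] z 0.496 (array([504.7, -23.9]), array([15.7,  0. ]), 1.8, 77) [[0.497, -0.025, 0.495], [0.512, -0.023, 0.497]]
red [ 86. 223.] z 0.024 (array([416.7,  52.4]), array([99.1, 24.7]), 3.5, 1003) [[0.371, 0.041, 0.017], [0.463, 0.065, 0.027]]
red [115. 497.] z 0.291 (array([661.5,  16.6]), array([25.2,  9.2]), 1.1, 358) [[0.66, 0.012, 0.276], [0.665, 0.021, 0.303]]
yellow [237. 208.] z 0.041 (array([ 391.8, -195.4]), array([17. , 20.7]), 57.1, 99) [[0.384, -0.205, 0.039], [0.402, -0.1
[... 544 characters left out ...]
315.] z 0.097 (array([542.7, 142.8]), array([17., 16.]), 1.3, 199) [[0.535, 0.135, 0.095], [0.551, 0.151, 0.098]]
green [ 75. 330.] z 0.097 (array([569.1,  65.4]), array([23.4, 39.3]), 1.7, 440) [[0.557, 0.047, 0.094], [0.581, 0.083, 0.128]]
green [ 66. 313.] z 0.097 (array([545.1,  76.4]), array([16.3, 13.7]), 1.3, 132) [[0.537, 0.07, 0.095], [0.553, 0.082, 0.098]]
green [ 84. 312.] z 0.097 (array([545.5,  53. ]), array([16.7, 15.4]), 1.3, 165) [[0.537, 0.045, 0.095], [0.554, 0.061, 0.098]]
green [209. 301.] z 0.112 (array([ 538.1, -120.7]), array([28.8, 30. ]), 46.4, 335) [[0.526, -0.134, 0.106], [0.551, -0.108, 0.114]]
handle [[0.659 0.019 0.284]
 [0.665 0.075 0.314]
 [0.67  0.121 0.318]]
```

View pics/w5.png

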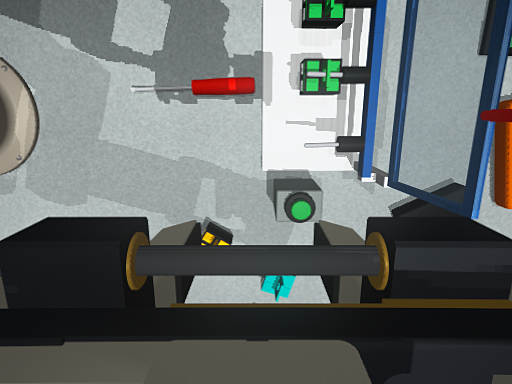

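```bash
python3 - <<'E'
from h import *
f=np.load('w5.npz'); im=f['im']; X=cloud('wrist',f['d'],f['T']); H=hsv(im); h,s=H[...,0],H[...,1]
g=(h>40)&(h<85)&(s>90)
for y0 in (.15,.065):
    m=g&(abs(X[...,1]-y0)<.035)&(X[...,2]>.06)&(X[...,2]<.2); L=X[m&(X[...,2]>.112)]; B=X[m&(X[...,2]<.105)]
    print('lug',len(L),np.percentile(L,[3,50,97],axis=0).round(4).tolist(),'body',np.percentile(B,[1,50,99],axis=0).round(4).tolist())
for y0 in (-.026,.064):
    m=(abs(X[...,1]-y0)<.008)&(X[...,2]>.105)&(X[...,2]<.14)&(X[...,0]<.60)&~g; P=X[m]
    for lo in np.arange(.525,.60,.006):
        Q=P[(P[:,0]>=lo)&(P[:,0]<lo+.006)]
        if len(Q)>2: print(y0,round(lo+.003,4),len(Q),np.percentile(Q[:,1],[0,50,100]).round(4),np.percentile(Q[:,2],[50,90]).round(4))
b=(h>100)&(h<130)&(s>120)&(X[...,2]>.11)&(X[...,2]<.125); P=X[b]; 
ys=np.arange(-.05,.14,.02); fx=[np.percentile(P[abs(P[:,1]-y)<.01][:,0],4) for y in ys]; print('beam front',np.polyfit(ys,fx,1))
E
```

```text
lug 64 [[0.5551, 0.1374, 0.1124], [0.5564, 0.1406, 0.1254], [0.5593, 0.1458, 0.1288]] body [[0.5309, 0.1345, 0.088], [0.5508, 0.1432, 0.0961], [0.5793, 0.1539, 0.1045]]
lug 139 [[0.5574, 0.0482, 0.1152], [0.559, 0.0644, 0.1271], [0.5619, 0.0785, 0.1291]] body [[0.5333, 0.0452, 0.0889], [0.552, 0.0605, 0.096], [0.581, 0.0836, 0.1046]]
-0.026 0.534 5 [-0.028  -0.0267 -0.0251] [0.1249 0.1262]
-0.026 0.54 21 [-0.0295 -0.0265 -0.0239] [0.1249 0.127 ]
-0.026 0.546 20 [-0.0294 -0.0264 -0.0239] [0.1235 0.1251]
-0.026 0.552 19 [-0.0294 -0.0263 -0.0238] [0.1222 0.1238]
-0.026 0.558 18 [-0.028  -0.0258 -0.0239] [0.1205 0.1216]
-0.026 0.564 16 [-0.028  -0.0258 -0.0238] [0.1188 0.1203]
-0.026 0.57 17 [-0.028  -0.0252 -0.0237] [0.1174 0.1188]
-0.026 0.576 16 [-0.0281 -0.0259 -0.0228] [0.1151 0.1164]
-0.026 0.582 42 [-0.0334 -0.0253 -0.0183] [0.1139 0.1166]
-0.026 0.588 57 [-0.0333 -0.0247 -0.0181] [0.1175 0.119 ]
-0.026 0.594 48 [-0.0331 -0.0252 -0.018 ] [0.1178 0.1188]
-0.026 0.6 28 [-0.0329 -0.0251 -0.018 ] [0.1179 0.1191]
0.064 0.534 13 [0.0602 0.0624 0.065 ] [0.1251 0.1261]
0.064 0.54 24 [0.0603 0.0626 0.0653] [0.1247 0.1259]
0.064 0.546 21 [0.0605 0.063  0.0656] [0.1227 0.1241]
0.064 0.552 25 [0.0608 0.0633 0.066 ] [0.1211 0.1227]
0.064 0.558 10 [0.0611 0.0636 0.0662] [0.12   0.1207]
0.064 0.564 10 [0.0608 0.0634 0.0654] [0.1175 0.1183]
0.064 0.57 22 [0.0607 0.0629 0.0656] [0.1164 0.118 ]
0.064 0.576 21 [0.0609 0.0632 0.066 ] [0.1147 0.1159]
0.064 0.582 71 [0.0561 0.0637 0.072 ] [0.1158 0.1187]
0.064 0.588 63 [0.0561 0.0633 0.0718] [0.1177 0.1192]
0.064 0.594 56 [0.0563 0.0633 0.0709] [0.1179 0.1192]
0.064 0.6 32 [0.0564 0.0641 0.0711] [0.1175 0.1191]
beam front [-0.03207353  0.61756281]
```

```bash
python3 -c "
from h import *
plan((.55,.0634,.28,1.596+.785))"
```

```text
from [ 0.4765 -0.0482  0.3569] [-3.141 -0.     1.6  ] t 9.1
x 0.1458 y 0.1023 z 0.1024 rx -0.0010 ry -0.0009 rz -0.9949  rows>=6.3
```

{"api": "step_arm", "payload": {
  "steps": [
    {"x":0.146,"y":0.06,"z":0.05,"rx":0,"ry":0,"rz":-0.995,"claw":0.3},
    {"x":0.146,"y":0.06,"z":0.05,"rx":0,"ry":0,"rz":-0.995,"claw":0.3},
    {"x":0.146,"y":0.1,"z":0.1,"rx":0,"ry":0,"rz":-0.995,"claw":0.3},
    {"x":0.146,"y":0.1,"z":0.1,"rx":0,"ry":0,"rz":-0.995,"claw":0.3},
    {"x":0.146,"y":0.1,"z":0.1,"rx":0,"ry":0,"rz":-0.995,"claw":0.3},
    {"x":0.146,"y":0.1,"z":0.1,"rx":0,"ry":0,"rz":-0.995,"claw":0.3},
    {"x":0.146,"y":0.1,"z":0.1,"rx":0,"ry":0,"rz":-0.995,"claw":0.3},
    {"x":0.146,"y":0.1,"z":0.1,"rx":0,"ry":0,"rz":-0.995,"claw":0.3}
  ]
}}

```text
time: 9.77
tool_pos: [0.5482, 0.0636, 0.2814]
tool_rot: [-3.14, -0.001, 2.382]
contact_force: [0.4, 0.7, 0.3]
opening: 0.0598
grip_force: 0.0
```

```bash
python3 -c "
from h import *
plan((.5598,.0634,.2,3.168),(.5598,.0634,.034,3.168))"
```

```text
from [0.5482 0.0636 0.2814] [-3.140e+00 -1.000e-03  2.382e+00] t 9.8
x -0.0116 y 0.0107 z 0.1085 rx -0.0008 ry -0.0021 rz -1.0005  rows>=6.3
x -0.0118 y 0.0109 z 0.3298 rx -0.0008 ry -0.0021 rz -1.0005  rows>=4.0
```

{"api": "step_arm", "payload": {
  "steps": [
    {"x":-0.012,"y":0.011,"z":0.05,"rx":0,"ry":0,"rz":-1,"claw":0.3},
    {"x":-0.012,"y":0.011,"z":0.05,"rx":0,"ry":0,"rz":-1,"claw":0.3},
    {"x":-0.012,"y":0.011,"z":0.1,"rx":0,"ry":0,"rz":-1,"claw":0.3},
    {"x":-0.012,"y":0.011,"z":0.1,"rx":0,"ry":0,"rz":-1,"claw":0.3},
    {"x":-0.012,"y":0.011,"z":0.1,"rx":0,"ry":0,"rz":-1,"claw":0.3},
    {"x":-0.012,"y":0.011,"z":0.12,"rx":0,"ry":0,"rz":-1,"claw":0.3},
    {"x":-0.012,"y":0.011,"z":0.12,"rx":0,"ry":0,"rz":-1,"claw":0.3},
    {"x":-0.012,"y":0.011,"z":0.17,"rx":0,"ry":0,"rz":-1,"claw":0.3},
    {"x":-0.012,"y":0.011,"z":0.22,"rx":0,"ry":0,"rz":-1,"claw":0.3},
    {"x":-0.012,"y":0.011,"z":0.22,"rx":0,"ry":0,"rz":-1,"claw":0.3}
  ]
}}

```text
time: 10.6
tool_pos: [0.5556, 0.0628, 0.1107]
tool_rot: [3.141, -0.013, -3.119]
contact_force: [-1.0, -0.2, -0.3]
opening: 0.06
grip_force: 0.0
```

```bash
python3 - <<'E'
from h import *
T=tool(); im,d=read_camera('wrist'); X=cloud('wrist',d,T); H=hsv(im); cv2.imwrite('pics/w6.png',im)
g=(H[...,0]>40)&(H[...,0]<85)&(H[...,1]>90)&(X[...,2]>.06)&(X[...,2]<.14)
P=X[g]; P=P[abs(P[:,1]-.064)<.04]; print(len(P),np.percentile(P,[2,50,98],axis=0).round(4))
L=P[P[:,2]>.112]; print('lug',len(L),np.percentile(L,[2,50,98],axis=0).round(4) if len(L) else '')
plan((.5598,.0634,.034,3.168))
E
```

```text
2737 [[0.5329 0.0451 0.0908]
 [0.5569 0.0635 0.0968]
 [0.58   0.0819 0.1282]]
lug 722 [[0.5569 0.0481 0.1128]
 [0.5581 0.0641 0.1267]
 [0.5619 0.0794 0.1287]]
from [0.5575 0.0628 0.1143] [ 3.141 -0.008 -3.119] t 10.7
x -0.0040 y 0.0007 z 0.1070 rx 0.0005 ry -0.0107 rz -0.0047  rows>=1.9
```

{"api": "step_arm", "payload": {
  "steps": [
    {"x":-0.003,"y":0.0,"z":0.04,"rx":0,"ry":0,"rz":0,"claw":0.3},
    {"x":-0.003,"y":0.0,"z":0.08,"rx":0,"ry":0,"rz":0,"claw":0.3},
    {"x":-0.003,"y":0.0,"z":0.107,"rx":0,"ry":0,"rz":0,"claw":0.3},
    {"x":-0.003,"y":0.0,"z":0.107,"rx":0,"ry":0,"rz":0,"claw":0.3},
    {"x":-0.003,"y":0.0,"z":0.107,"rx":0,"ry":0,"rz":0,"claw":-0.2},
    {"x":-0.003,"y":0.0,"z":0.107,"rx":0,"ry":0,"rz":0,"claw":-0.2},
    {"x":-0.003,"y":0.0,"z":0.107,"rx":0,"ry":0,"rz":0,"claw":-0.2},
    {"x":-0.003,"y":0.0,"z":0.107,"rx":0,"ry":0,"rz":0,"claw":-0.2}
  ],
  "squeeze": 25
}}

```text
time: 11.32
tool_pos: [0.5642, 0.0626, 0.0395]
tool_rot: [-3.141, 0.005, -3.118]
contact_force: [1.8, -0.1, 3.3]
opening: 0.0447
grip_force: 25.0
```

```bash
python3 - <<'E'
from h import *
x,y,z=tool()[:3,3]; u=np.array([np.cos(.027),np.sin(.027)])
def w(s,dz): return (x+s*u[0],y+s*u[1],z+dz,3.168)
c=np.tan(np.radians(15))
plan(w(0,.005),w(-.02,.005+.02*c),w(-.04,.005+.04*c),w(-.09,.02),w(-.09,.10),(.40,.34,.15,3.168))
E
```

```text
from [0.5642 0.0626 0.0395] [-3.141  0.005 -3.118] t 11.3
x -0.0000 y -0.0000 z -0.0067 rx -0.0003 ry 0.0060 rz -0.0037  rows>=0.1
x 0.0266 y -0.0001 z -0.0139 rx -0.0003 ry 0.0060 rz -0.0037  rows>=0.5
x 0.0532 y -0.0002 z -0.0212 rx -0.0003 ry 0.0060 rz -0.0037  rows>=0.5
x 0.1199 y -0.0004 z -0.0272 rx -0.0003 ry 0.0060 rz -0.0037  rows>=1.2
x 0.1194 y -0.0005 z -0.1339 rx -0.0003 ry 0.0060 rz -0.0037  rows>=1.9
x 0.2095 y 0.3749 z -0.1485 rx -0.0003 ry 0.0060 rz -0.0037  rows>=6.9
```

{"api": "step_arm", "payload": {
  "steps": [
    {"x":0,"y":0,"z":-0.0055,"rx":0,"ry":0,"rz":0,"claw":-0.2},
    {"x":0,"y":0,"z":-0.0055,"rx":0,"ry":0,"rz":0,"claw":-0.2},
    {"x":0.013,"y":0,"z":-0.0095,"rx":0,"ry":0,"rz":0,"claw":-0.2},
    {"x":0.027,"y":0,"z":-0.013,"rx":0,"ry":0,"rz":0,"claw":-0.2},
    {"x":0.04,"y":0,"z":-0.0165,"rx":0,"ry":0,"rz":0,"claw":-0.2},
    {"x":0.06,"y":0,"z":-0.022,"rx":0,"ry":0,"rz":0,"claw":-0.2},
    {"x":0.1,"y":0,"z":-0.025,"rx":0,"ry":0,"rz":0,"claw":-0.2},
    {"x":0.12,"y":0,"z":-0.05,"rx":0,"ry":0,"rz":0,"claw":-0.2},
    {"x":0.13,"y":0,"z":-0.1,"rx":0,"ry":0,"rz":0,"claw":-0.2},
    {"x":0.13,"y":0.03,"z":-0.135,"rx":0,"ry":0,"rz":0,"claw":-0.2},
    {"x":0.13,"y":0.08,"z":-0.135,"rx":0,"ry":0,"rz":0,"claw":-0.2},
    {"x":0.13,"y":0.13,"z":-0.135,"rx":0,"ry":0,"rz":0,"claw":-0.2}
  ]
}}

```text
time: 12.32
tool_pos: [0.4636, 0.1583, 0.1408]
tool_rot: [3.141, 0.005, -3.121]
contact_force: [0.6, 0.8, -3.6]
opening: 0.0453
grip_force: 24.9
```

```bash
python3 - <<'E'
from h import *
im,d=read_camera('side'); cv2.imwrite('pics/s7.png',cv2.resize(im[130:330,150:400],(750,600))); X=cloud('side',d)
im,d=read_camera('top'); Xt=cloud('top',d); H=hsv(im); b=(H[...,0]>100)&(H[...,0]<130)&(H[...,1]>120)&(Xt[...,2]<.03)&(abs(Xt[...,0]-.44)<.1)&(abs(Xt[...,1]-.34)<.09); print('tray',rect('top',b,.011),np.nanpercentile(Xt[b],[1,99],axis=0).round(3))
plan((.40,.338,.12,3.168),(.40,.338,-.012,3.168))
E
```

```text
tray (array([439.1, 357.5]), array([114.8, 169.8]), 89.2, 1485) [[ 0.355  0.306 -0.005]
 [ 0.521  0.412  0.026]]
from [0.4619 0.162  0.1392] [ 3.140e+00  1.000e-03 -3.114e+00] t 12.4
x 0.0760 y 0.2368 z 0.0259 rx 0.0025 ry 0.0015 rz 0.0018  rows>=4.5
x 0.0763 y 0.2365 z 0.2019 rx 0.0025 ry 0.0015 rz 0.0018  rows>=3.2
```

View pics/s7.png

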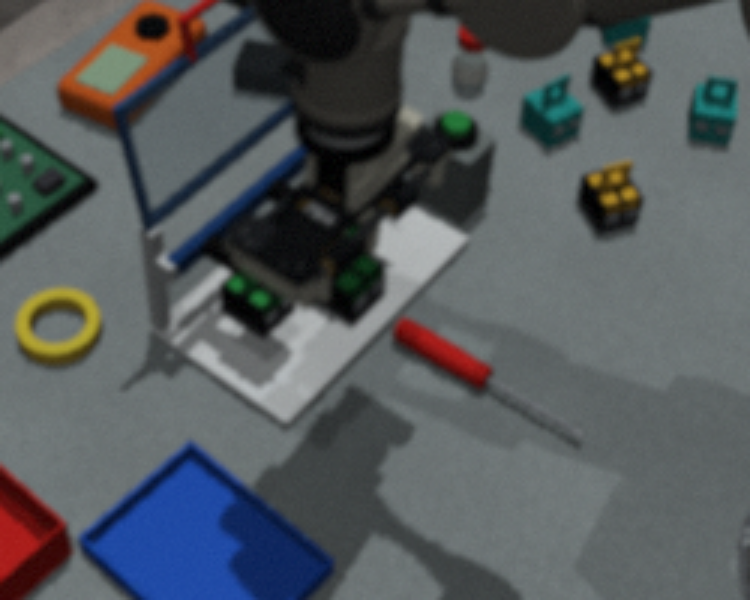

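```bash
python3 - <<'E'
from h import *
plan((.404,.346,.12,3.168),(.404,.346,.0,3.168),(.404,.346,-.0115,3.168))
E
```

```text
from [0.4619 0.162  0.1392] [ 3.140e+00  1.000e-03 -3.114e+00] t 12.4
x 0.0704 y 0.2473 z 0.0260 rx 0.0025 ry 0.0015 rz 0.0018  rows>=4.6
x 0.0706 y 0.2470 z 0.1860 rx 0.0025 ry 0.0015 rz 0.0018  rows>=2.9
x 0.0706 y 0.2470 z 0.2013 rx 0.0025 ry 0.0015 rz 0.0018  rows>=0.3
```

{"api": "step_arm", "payload": {
  "steps": [
    {"x":0.07,"y":0.247,"z":0.02,"rx":0,"ry":0,"rz":0,"claw":-0.2},
    {"x":0.07,"y":0.247,"z":0.02,"rx":0,"ry":0,"rz":0,"claw":-0.2},
    {"x":0.07,"y":0.247,"z":0.02,"rx":0,"ry":0,"rz":0,"claw":-0.2},
    {"x":0.07,"y":0.247,"z":0.02,"rx":0,"ry":0,"rz":0,"claw":-0.2},
    {"x":0.07,"y":0.247,"z":0.02,"rx":0,"ry":0,"rz":0,"claw":-0.2},
    {"x":0.07,"y":0.247,"z":0.06,"rx":0,"ry":0,"rz":0,"claw":-0.2},
    {"x":0.07,"y":0.247,"z":0.11,"rx":0,"ry":0,"rz":0,"claw":-0.2},
    {"x":0.07,"y":0.247,"z":0.15,"rx":0,"ry":0,"rz":0,"claw":-0.2},
    {"x":0.07,"y":0.247,"z":0.18,"rx":0,"ry":0,"rz":0,"claw":-0.2},
    {"x":0.07,"y":0.247,"z":0.19,"rx":0,"ry":0,"rz":0,"claw":-0.2},
    {"x":0.07,"y":0.247,"z":0.19,"rx":0,"ry":0,"rz":0,"claw":-0.2},
    {"x":0.07,"y":0.247,"z":0.19,"rx":0,"ry":0,"rz":0,"claw":-0.2}
  ]
}}

```text
time: 13.42
tool_pos: [0.4062, 0.3417, -0.0034]
tool_rot: [3.141, 0.0, -3.118]
contact_force: [0.9, 0.1, -1.5]
opening: 0.0448
grip_force: 24.9
```

```bash
python3 - <<'E'
from h import *
print(robot.observe()['contact_force'])
plan((.404,.346,-.0115,3.168))
E
```

```text
[ 0.86431928  0.13977904 -1.47901018]
from [ 0.4062  0.3417 -0.0034] [ 3.141  0.    -3.118] t 13.4
x 0.0028 y 0.0058 z 0.0108 rx 0.0001 ry 0.0006 rz -0.0039  rows>=0.2
```

{"api": "step_arm", "payload": {
  "steps": [
    {"x":0.002,"y":0.004,"z":0.005,"rx":0,"ry":0,"rz":0,"claw":-0.2},
    {"x":0.002,"y":0.004,"z":0.01,"rx":0,"ry":0,"rz":0,"claw":-0.2},
    {"x":0.002,"y":0.004,"z":0.01,"rx":0,"ry":0,"rz":0,"claw":-0.2},
    {"x":0.002,"y":0.004,"z":0.01,"rx":0,"ry":0,"rz":0,"claw":0.2},
    {"x":0.002,"y":0.004,"z":0.01,"rx":0,"ry":0,"rz":0,"claw":0.25},
    {"x":0.002,"y":0.004,"z":0.01,"rx":0,"ry":0,"rz":0,"claw":0.25},
    {"x":0.002,"y":0.004,"z":-0.03,"rx":0,"ry":0,"rz":0,"claw":0.25},
    {"x":0.002,"y":0.004,"z":-0.08,"rx":0,"ry":0,"rz":0,"claw":0.25},
    {"x":0.002,"y":0.004,"z":-0.13,"rx":0,"ry":0,"rz":0,"claw":0.3},
    {"x":0.002,"y":0.004,"z":-0.18,"rx":0,"ry":0,"rz":0,"claw":0.3},
    {"x":0.002,"y":0.004,"z":-0.2,"rx":0,"ry":0,"rz":0,"claw":0.3},
    {"x":0.002,"y":0.004,"z":-0.2,"rx":0,"ry":0,"rz":0,"claw":0.3}
  ]
}}

```text
time: 14.42
tool_pos: [0.4062, 0.346, 0.1506]
tool_rot: [3.137, 0.008, -3.118]
contact_force: [0.5, 0.5, 0.1]
opening: 0.0597
grip_force: 0.0
```

```bash
python3 - <<'E'
from h import *
T=tool(); im,d=read_camera('wrist'); X=cloud('wrist',d,T); H=hsv(im); cv2.imwrite('pics/w8.png',im)
g=(H[...,0]>40)&(H[...,0]<85)&(H[...,1]>90)&(X[...,2]>.0)&(X[...,2]<.14)
for b in blobs(g,40):
    P=X[b]; print(len(P),np.nanpercentile(P,[2,50,98],axis=0).round(3).tolist())
b=(H[...,0]>100)&(H[...,0]<130)&(H[...,1]>120)&(X[...,2]<.03); print('tray',np.nanpercentile(X[b],[1,99],axis=0).round(3).tolist())
plan((.5562,.1535,.2,3.168),(.5595,.1535,.12,3.168),(.5595,.1535,.036,3.168))
E
```

```text
42 [[0.372, 0.325, 0.04], [0.373, 0.344, 0.041], [0.373, 0.362, 0.042]]
286 [[0.376, 0.325, 0.043], [0.384, 0.333, 0.045], [0.391, 0.341, 0.046]]
274 [[0.377, 0.347, 0.044], [0.383, 0.355, 0.045], [0.391, 0.362, 0.047]]
71 [[0.396, 0.336, 0.051], [0.398, 0.345, 0.053], [0.4, 0.352, 0.056]]
624 [[0.396, 0.326, 0.044], [0.411, 0.344, 0.045], [0.42, 0.363, 0.078]]
tray [[0.355, 0.285, 0.003], [0.523, 0.412, 0.023]]
from [0.405  0.3452 0.1479] [ 3.139  0.004 -3.118] t 14.5
x -0.1957 y -0.2601 z -0.0693 rx 0.0028 ry 0.0050 rz -0.0035  rows>=6.0
x -0.1997 y -0.2605 z 0.0374 rx 0.0028 ry 0.0050 rz -0.0035  rows>=1.9
x -0.1993 y -0.2607 z 0.1494 rx 0.0028 ry 0.0050 rz -0.0035  rows>=2.0
```

{"api": "step_arm", "payload": {
  "steps": [
    {"x":-0.15,"y":-0.2,"z":-0.07,"rx":0,"ry":0,"rz":0,"claw":0.3},
    {"x":-0.15,"y":-0.2,"z":-0.07,"rx":0,"ry":0,"rz":0,"claw":0.3},
    {"x":-0.15,"y":-0.2,"z":-0.07,"rx":0,"ry":0,"rz":0,"claw":0.3},
    {"x":-0.15,"y":-0.2,"z":-0.07,"rx":0,"ry":0,"rz":0,"claw":0.3},
    {"x":-0.199,"y":-0.26,"z":-0.07,"rx":0,"ry":0,"rz":0,"claw":0.3},
    {"x":-0.199,"y":-0.26,"z":-0.07,"rx":0,"ry":0,"rz":0,"claw":0.3},
    {"x":-0.199,"y":-0.26,"z":-0.04,"rx":0,"ry":0,"rz":0,"claw":0.3},
    {"x":-0.199,"y":-0.26,"z":0.01,"rx":0,"ry":0,"rz":0,"claw":0.3},
    {"x":-0.199,"y":-0.26,"z":0.03,"rx":0,"ry":0,"rz":0,"claw":0.3},
    {"x":-0.199,"y":-0.26,"z":0.03,"rx":0,"ry":0,"rz":0,"claw":0.3},
    {"x":-0.199,"y":-0.26,"z":0.03,"rx":0,"ry":0,"rz":0,"claw":0.3}
  ]
}}

```text
time: 15.38
tool_pos: [0.5568, 0.1529, 0.1217]
tool_rot: [-3.141, -0.004, -3.118]
contact_force: [-0.5, -0.2, 0.8]
opening: 0.0595
grip_force: 0.0
```

```bash
python3 - <<'E'
from h import *
T=tool(); im,d=read_camera('wrist'); X=cloud('wrist',d,T); H=hsv(im)
g=(H[...,0]>40)&(H[...,0]<85)&(H[...,1]>90)&(X[...,2]>.06)&(X[...,2]<.14)
P=X[g]; P=P[abs(P[:,1]-.153)<.04]; print(len(P),np.percentile(P,[2,50,98],axis=0).round(4))
L=P[P[:,2]>.112]; print('lug',len(L),np.percentile(L,[2,50,98],axis=0).round(4) if len(L) else '')
plan((.559,.1535,.037,3.168))
E
```

```text
2502 [[0.5308 0.1351 0.0928]
 [0.5547 0.1536 0.0968]
 [0.5782 0.172  0.1282]]
lug 623 [[0.542  0.1387 0.1131]
 [0.5556 0.1549 0.1265]
 [0.5593 0.1693 0.1288]]
from [0.5579 0.1532 0.1233] [-3.141e+00 -1.000e-03 -3.118e+00] t 15.4
x -0.0015 y 0.0003 z 0.1150 rx -0.0003 ry -0.0010 rz -0.0034  rows>=2.1
```

{"api": "step_arm", "payload": {
  "steps": [
    {"x":-0.001,"y":0.0,"z":0.05,"rx":0,"ry":0,"rz":0,"claw":0.3},
    {"x":-0.001,"y":0.0,"z":0.09,"rx":0,"ry":0,"rz":0,"claw":0.3},
    {"x":-0.001,"y":0.0,"z":0.115,"rx":0,"ry":0,"rz":0,"claw":0.3},
    {"x":-0.001,"y":0.0,"z":0.115,"rx":0,"ry":0,"rz":0,"claw":0.3},
    {"x":-0.001,"y":0.0,"z":0.115,"rx":0,"ry":0,"rz":0,"claw":-0.2},
    {"x":-0.001,"y":0.0,"z":0.115,"rx":0,"ry":0,"rz":0,"claw":-0.2},
    {"x":-0.001,"y":0.0,"z":0.115,"rx":0,"ry":0,"rz":0,"claw":-0.2},
    {"x":-0.001,"y":0.0,"z":0.115,"rx":0,"ry":0,"rz":0,"claw":-0.2},
    {"x":-0.001,"y":0.0,"z":0.109,"rx":0,"ry":0,"rz":0,"claw":-0.2},
    {"x":-0.001,"y":0.0,"z":0.109,"rx":0,"ry":0,"rz":0,"claw":-0.2}
  ],
  "squeeze": 25
}}

```text
time: 16.27
tool_pos: [0.5588, 0.1532, 0.0424]
tool_rot: [-3.142, 0.001, -3.118]
contact_force: [0.8, 1.1, -3.0]
opening: 0.045
grip_force: 25.0
```

```bash
python3 - <<'E'
from h import *
plan((.4827,.346,.12,3.168))
E
```

```text
from [0.5588 0.1532 0.0424] [-3.142e+00  1.000e-03 -3.118e+00] t 16.3
x 0.0953 y 0.2594 z -0.1036 rx -0.0000 ry 0.0008 rz -0.0035  rows>=5.3
```

{"api": "step_arm", "payload": {
  "steps": [
    {"x":0.013,"y":0,"z":-0.004,"rx":0,"ry":0,"rz":0,"claw":-0.2},
    {"x":0.027,"y":0,"z":-0.0075,"rx":0,"ry":0,"rz":0,"claw":-0.2},
    {"x":0.04,"y":0,"z":-0.011,"rx":0,"ry":0,"rz":0,"claw":-0.2},
    {"x":0.06,"y":0,"z":-0.016,"rx":0,"ry":0,"rz":0,"claw":-0.2},
    {"x":0.1,"y":0,"z":-0.02,"rx":0,"ry":0,"rz":0,"claw":-0.2},
    {"x":0.12,"y":0.03,"z":-0.06,"rx":0,"ry":0,"rz":0,"claw":-0.2},
    {"x":0.12,"y":0.08,"z":-0.09,"rx":0,"ry":0,"rz":0,"claw":-0.2},
    {"x":0.099,"y":0.26,"z":-0.09,"rx":0,"ry":0,"rz":0,"claw":-0.2},
    {"x":0.099,"y":0.26,"z":-0.09,"rx":0,"ry":0,"rz":0,"claw":-0.2},
    {"x":0.099,"y":0.26,"z":-0.09,"rx":0,"ry":0,"rz":0,"claw":-0.2},
    {"x":0.099,"y":0.26,"z":-0.09,"rx":0,"ry":0,"rz":0,"claw":-0.2},
    {"x":0.099,"y":0.26,"z":-0.05,"rx":0,"ry":0,"rz":0,"claw":-0.2}
  ]
}}

```text
time: 17.27
tool_pos: [0.483, 0.3523, 0.0844]
tool_rot: [3.135, 0.011, -3.114]
contact_force: [2.7, 0.1, -1.7]
opening: 0.0449
grip_force: 25.0
```

```bash
python3 - <<'E'
from h import *
plan((.480,.346,-.012,3.168))
E
```

```text
from [0.483  0.3523 0.0844] [ 3.135  0.011 -3.114] t 17.3
x 0.0056 y -0.0092 z 0.1284 rx 0.0085 ry 0.0143 rz 0.0016  rows>=2.3
```

{"api": "step_arm", "payload": {
  "steps": [
    {"x":0,"y":0,"z":0.03,"rx":0,"ry":0,"rz":0,"claw":-0.2},
    {"x":0,"y":0,"z":0.07,"rx":0,"ry":0,"rz":0,"claw":-0.2},
    {"x":0,"y":0,"z":0.1,"rx":0,"ry":0,"rz":0,"claw":-0.2},
    {"x":0,"y":0,"z":0.115,"rx":0,"ry":0,"rz":0,"claw":-0.2},
    {"x":0,"y":0,"z":0.122,"rx":0,"ry":0,"rz":0,"claw":-0.2},
    {"x":0,"y":0,"z":0.123,"rx":0,"ry":0,"rz":0,"claw":-0.2},
    {"x":0,"y":0,"z":0.123,"rx":0,"ry":0,"rz":0,"claw":-0.2}
  ]
}}

```text
time: 17.85
tool_pos: [0.4802, 0.3466, -0.0122]
tool_rot: [3.141, 0.001, -3.118]
contact_force: [0.6, 0.1, -1.4]
opening: 0.0448
grip_force: 25.0
```

```bash
python3 - <<'E'
from h import *
s=robot.observe(); print(s['tool_pos'],s['contact_force'])
E
```

```text
[ 0.48023694  0.34662696 -0.01218437] [ 0.60862993  0.14167507 -1.40102761]
```

{"api": "step_arm", "payload": {
  "steps": [
    {"x":0,"y":0,"z":0.0015,"rx":0,"ry":0,"rz":0,"claw":-0.2},
    {"x":0,"y":0,"z":0.0015,"rx":0,"ry":0,"rz":0,"claw":0.2},
    {"x":0,"y":0,"z":0.0015,"rx":0,"ry":0,"rz":0,"claw":0.25},
    {"x":0,"y":0,"z":0.0015,"rx":0,"ry":0,"rz":0,"claw":0.25},
    {"x":0,"y":0,"z":-0.04,"rx":0,"ry":0,"rz":0,"claw":0.25},
    {"x":0,"y":0,"z":-0.09,"rx":0,"ry":0,"rz":0,"claw":0.25},
    {"x":0,"y":0,"z":-0.14,"rx":0,"ry":0,"rz":0,"claw":0.3},
    {"x":0,"y":0,"z":-0.19,"rx":0,"ry":0,"rz":0,"claw":0.3},
    {"x":0,"y":0,"z":-0.24,"rx":0,"ry":0,"rz":0,"claw":0.3},
    {"x":0,"y":0,"z":-0.29,"rx":0,"ry":0,"rz":0,"claw":0.3},
    {"x":0,"y":0,"z":-0.34,"rx":0,"ry":0,"rz":0,"claw":0.3},
    {"x":0,"y":0,"z":-0.34,"rx":0,"ry":0,"rz":0,"claw":0.3}
  ]
}}

```text
time: 18.85
tool_pos: [0.4828, 0.3481, 0.2508]
tool_rot: [3.135, 0.013, -3.118]
contact_force: [-0.1, 0.2, 0.3]
opening: 0.0597
grip_force: 0.0
```

{"api": "step_arm", "payload": {
  "steps": [
    {"x":0.1,"y":-0.4,"z":0,"rx":0,"ry":0,"rz":0,"claw":0.3},
    {"x":0.1,"y":-0.4,"z":0,"rx":0,"ry":0,"rz":0,"claw":0.3},
    {"x":0.1,"y":-0.4,"z":0,"rx":0,"ry":0,"rz":0,"claw":0.3},
    {"x":0.1,"y":-0.4,"z":0,"rx":0,"ry":0,"rz":0,"claw":0.3},
    {"x":0.1,"y":-0.4,"z":0,"rx":0,"ry":0,"rz":0,"claw":0.3},
    {"x":0.1,"y":-0.4,"z":0,"rx":0,"ry":0,"rz":0,"claw":0.3},
    {"x":0.1,"y":-0.4,"z":0,"rx":0,"ry":0,"rz":0,"claw":0.3},
    {"x":-0.05,"y":-0.82,"z":0,"rx":0,"ry":0,"rz":0,"claw":0.3},
    {"x":-0.05,"y":-0.82,"z":0,"rx":0,"ry":0,"rz":0,"claw":0.3},
    {"x":-0.05,"y":-0.82,"z":0,"rx":0,"ry":0,"rz":0,"claw":0.3},
    {"x":-0.05,"y":-0.82,"z":0,"rx":0,"ry":0,"rz":0,"claw":0.3},
    {"x":-0.05,"y":-0.82,"z":0,"rx":0,"ry":0,"rz":0,"claw":0.3}
  ]
}}

```text
time: 19.85
tool_pos: [0.4853, -0.1369, 0.2421]
tool_rot: [-3.141, 0.001, -3.118]
contact_force: [0.6, 0.0, 0.0]
opening: 0.0597
grip_force: 0.0
```

```bash
python3 - <<'E'
from h import *
plan((.53,-.27,.26,3.168))
E
```

```text
from [ 0.4853 -0.1369  0.2421] [-3.141e+00  1.000e-03 -3.118e+00] t 19.9
x -0.0555 y -0.1789 z -0.0237 rx -0.0005 ry 0.0013 rz -0.0040  rows>=3.4
```

{"api": "step_arm", "payload": {
  "steps": [
    {"x":-0.055,"y":-0.175,"z":-0.04,"rx":0,"ry":0,"rz":0,"claw":0.3},
    {"x":-0.055,"y":-0.175,"z":-0.04,"rx":0,"ry":0,"rz":0,"claw":0.3},
    {"x":-0.055,"y":-0.175,"z":-0.04,"rx":0,"ry":0,"rz":0,"claw":0.3},
    {"x":-0.055,"y":-0.175,"z":-0.04,"rx":0,"ry":0,"rz":0,"claw":0.3},
    {"x":-0.055,"y":-0.175,"z":-0.04,"rx":0,"ry":0,"rz":0,"claw":0.3},
    {"x":-0.055,"y":-0.175,"z":-0.04,"rx":0,"ry":0,"rz":0,"claw":0.3}
  ]
}}

```text
time: 20.35
tool_pos: [0.5292, -0.2654, 0.2712]
tool_rot: [3.141, -0.001, -3.12]
contact_force: [1.1, 0.4, -0.3]
opening: 0.0598
grip_force: 0.0
```

```bash
cat > y.py <<'E'
from h import *
import sys
T=tool(); im,d=read_camera('wrist'); X=cloud('wrist',d,T); H=hsv(im); h,s,v=cv2.split(H); cv2.imwrite('pics/%s.png'%sys.argv[1],im)
m=(h>18)&(h<34)&(s>120)&(v>80)&(X[...,2]>.03)&(X[...,2]<.12)
m=cv2.morphologyEx(m.astype(np.uint8),cv2.MORPH_CLOSE,np.ones((13,13)))
for b in blobs(m,80):
    b=b&(h>18)&(h<34)&(s>120); P=X[b]; B=P[(P[:,2]>.03)&(P[:,2]<.050)]; L=P[P[:,2]>.060]
    r=cv2.minAreaRect((B[:,:2]*1000).astype(np.float32)); print(len(P),'body',np.round(r[0],1),np.round(r[1],1),round(r[2],1),'lug n',len(L))
    if len(L)>20:
        c=L[:,:2].mean(0); u,sv,vt=np.linalg.svd(L[:,:2]-c); print('   lug centre',c.round(4),'own y angle',np.degrees(np.arctan2(vt[0,1],vt[0,0])).round(1),'z',L[:,2].max().round(3))
E
python3 y.py w9
```

```text
1062 body [ 400.8 -213.8] [39.2 48.8] 59.9 lug n 163
   lug centre [ 0.4003 -0.2136] own y angle 58.8 z 0.075
904 body [ 490.6 -384.5] [39.5 48. ] 66.3 lug n 131
   lug centre [ 0.4917 -0.3848] own y angle 65.6 z 0.075
```

View pics/w9.png

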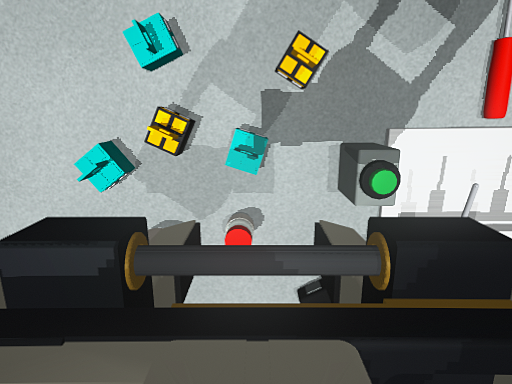

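Two yellow units are confirmed at wrist px (58,302) and (130,169); the turquoise ones are look-alikes. I'll grasp the first one now.

```bash
python3 - <<'E'
from h import *
plan((.4005,-.2137,.13,2.609),(.4005,-.2137,-.021,2.609))
E
```

```text
from [ 0.529  -0.2643  0.2714] [ 3.141e+00 -1.000e-03 -3.118e+00] t 20.4
x 0.1696 y 0.0713 z 0.1887 rx 0.0009 ry -0.0013 rz 0.7079  rows>=4.7
x 0.1694 y 0.0711 z 0.3900 rx 0.0009 ry -0.0013 rz 0.7079  rows>=3.6
```

{"api": "step_arm", "payload": {
  "steps": [
    {"x":0.1695,"y":0.071,"z":0.1,"rx":0,"ry":0,"rz":0.708,"claw":0.3},
    {"x":0.1695,"y":0.071,"z":0.1,"rx":0,"ry":0,"rz":0.708,"claw":0.3},
    {"x":0.1695,"y":0.071,"z":0.1,"rx":0,"ry":0,"rz":0.708,"claw":0.3},
    {"x":0.1695,"y":0.071,"z":0.15,"rx":0,"ry":0,"rz":0.708,"claw":0.3},
    {"x":0.1695,"y":0.071,"z":0.19,"rx":0,"ry":0,"rz":0.708,"claw":0.3},
    {"x":0.1695,"y":0.071,"z":0.24,"rx":0,"ry":0,"rz":0.708,"claw":0.3},
    {"x":0.1695,"y":0.071,"z":0.28,"rx":0,"ry":0,"rz":0.708,"claw":0.3},
    {"x":0.1695,"y":0.071,"z":0.28,"rx":0,"ry":0,"rz":0.708,"claw":0.3},
    {"x":0.1695,"y":0.071,"z":0.28,"rx":0,"ry":0,"rz":0.708,"claw":0.3}
  ]
}}

```text
time: 21.15
tool_pos: [0.4003, -0.2131, 0.0619]
tool_rot: [3.141, -0.003, 2.611]
contact_force: [1.1, -0.5, 1.4]
opening: 0.0601
grip_force: 0.0
```

```bash
python3 y.py w10; python3 - <<'E'
from h import *
plan((.4005,-.2137,-.021,2.609))
E
```

```text
2816 body [ 398.2 -212.4] [38.9 48.8] 58.9 lug n 596
   lug centre [ 0.399  -0.2127] own y angle 59.7 z 0.074
from [ 0.4016 -0.2142  0.0633] [-3.141e+00  1.000e-03  2.610e+00] t 21.2
x 0.0017 y -0.0001 z 0.1123 rx -0.0001 ry 0.0014 rz 0.0018  rows>=2.0
```

{"api": "step_arm", "payload": {
  "steps": [
    {"x":0.003,"y":0,"z":0.04,"rx":0,"ry":0,"rz":0,"claw":0.3},
    {"x":0.003,"y":0,"z":0.08,"rx":0,"ry":0,"rz":0,"claw":0.3},
    {"x":0.003,"y":0,"z":0.11,"rx":0,"ry":0,"rz":0,"claw":0.3},
    {"x":0.003,"y":0,"z":0.11,"rx":0,"ry":0,"rz":0,"claw":0.3},
    {"x":0.003,"y":0,"z":0.11,"rx":0,"ry":0,"rz":0,"claw":-0.2},
    {"x":0.003,"y":0,"z":0.11,"rx":0,"ry":0,"rz":0,"claw":-0.2},
    {"x":0.003,"y":0,"z":0.11,"rx":0,"ry":0,"rz":0,"claw":-0.2},
    {"x":0.003,"y":0,"z":0.11,"rx":0,"ry":0,"rz":0,"claw":-0.2}
  ],
  "squeeze": 25
}}

```text
time: 21.87
tool_pos: [0.4008, -0.2146, -0.0183]
tool_rot: [-3.141, 0.005, 2.609]
contact_force: [1.0, 1.9, 8.6]
opening: 0.0447
grip_force: 25.0
```

```bash
python3 - <<'E'
from h import *
s=robot.observe(); print(s['tool_pos'],s['opening'],s['grip_force'],s['contact_force'])
plan((.43,-.05,.2,3.168),(.43,.1495,.2,3.168))
E
```

```text
[ 0.40075523 -0.21456059 -0.01834669] 0.04471362832893228 25.00180721282959 [1.0041882  1.87578257 8.63168056]
from [ 0.4008 -0.2146 -0.0183] [-3.141  0.005  2.609] t 21.9
x 0.0764 y 0.2087 z -0.2916 rx -0.0023 ry 0.0057 rz -0.7114  rows>=6.6
x 0.2114 y 0.4379 z -0.2924 rx -0.0023 ry 0.0057 rz -0.7114  rows>=4.8
```

{"api": "step_arm", "payload": {
  "steps": [
    {"x":0,"y":0,"z":-0.05,"rx":0,"ry":0,"rz":0,"claw":-0.2},
    {"x":0,"y":0,"z":-0.1,"rx":0,"ry":0,"rz":0,"claw":-0.2},
    {"x":0.02,"y":0.05,"z":-0.14,"rx":0,"ry":0,"rz":-0.1,"claw":-0.2},
    {"x":0.212,"y":0.438,"z":-0.18,"rx":0,"ry":0,"rz":-0.711,"claw":-0.2},
    {"x":0.212,"y":0.438,"z":-0.18,"rx":0,"ry":0,"rz":-0.711,"claw":-0.2},
    {"x":0.212,"y":0.438,"z":-0.18,"rx":0,"ry":0,"rz":-0.711,"claw":-0.2},
    {"x":0.212,"y":0.438,"z":-0.18,"rx":0,"ry":0,"rz":-0.711,"claw":-0.2},
    {"x":0.212,"y":0.438,"z":-0.18,"rx":0,"ry":0,"rz":-0.711,"claw":-0.2},
    {"x":0.212,"y":0.438,"z":-0.18,"rx":0,"ry":0,"rz":-0.711,"claw":-0.2},
    {"x":0.212,"y":0.438,"z":-0.18,"rx":0,"ry":0,"rz":-0.711,"claw":-0.2},
    {"x":0.212,"y":0.438,"z":-0.18,"rx":0,"ry":0,"rz":-0.711,"claw":-0.2},
    {"x":0.212,"y":0.438,"z":-0.18,"rx":0,"ry":0,"rz":-0.711,"claw":-0.2}
  ]
}}

```text
time: 22.87
tool_pos: [0.4295, 0.1569, 0.1166]
tool_rot: [3.139, 0.005, -3.109]
contact_force: [-0.3, -0.2, -2.2]
opening: 0.045
grip_force: 25.0
```

```bash
cat > ins.py <<'E'
from h import *
import sys
# ins.py peg: way to the peg mouth; units in tool frame
k=int(sys.argv[1]); dz=float(sys.argv[2]); off=float(sys.argv[3])
th=.027; u=np.array([np.cos(th),np.sin(th)]); n=np.array([-u[1],u[0]]); mid=np.array([.558,.0635])+n*.09*(k-1)
def w(s,low=0):  # s = eye position along peg relative to its middle (m, + = to the beam)
    p=mid+u*(s*.9659+off); return (*p,.116-s*.2588-dz-low,3.168)
print('stage',[round(float(v),4) for v in w(-.046)])
plan(w(-.080),w(-.046),w(-.030),w(-.020),w(-.010),w(0),w(0,.0055))
E
python3 ins.py 2 .0743 .002; python3 - <<'E'
from h import *
T=tool(); im,d=read_camera('wrist'); X=cloud('wrist',d,T); H=hsv(im); h,s,v=cv2.split(H)
m=(h>18)&(h<34)&(s>100)&(v>60)
rc=np.argwhere(m); P=X[m]; R=np.linalg.inv(T); Q=P@R[:3,:3].T+R[:3,3]; Q=Q[(abs(Q[:,0])<.04)&(abs(Q[:,1])<.03)&(Q[:,2]<0.02)&(Q[:,2]>-.09)]
print(len(Q),np.percentile(Q,[2,50,98],axis=0).round(4)); L=Q[Q[:,2]<np.percentile(Q[:,2],2)+.008]; print(len(L),np.percentile(L,[2,50,98],axis=0).round(4))
E
```

```text
stage [0.5132, 0.1523, 0.0536, 3.168]
from [0.4295 0.1569 0.1166] [ 3.139  0.005 -3.109] t 22.9
x -0.0672 y -0.0097 z 0.0725 rx 0.0039 ry 0.0058 rz 0.0074  rows>=1.8
x -0.1109 y -0.0100 z 0.0844 rx 0.0039 ry 0.0058 rz 0.0074  rows>=0.8
x -0.1315 y -0.0101 z 0.0901 rx 0.0039 ry 0.0058 rz 0.0074  rows>=0.4
x -0.1444 y -0.0102 z 0.0936 rx 0.0039 ry 0.0058 rz 0.0074  rows>=0.2
x -0.1573 y -0.0103 z 0.0971 rx 0.0039 ry 0.0058 rz 0.0074  rows>=0.2
x -0.1701 y -0.0103 z 0.1006 rx 0.0039 ry 0.0058 rz 0.0074  rows>=0.2
x -0.1701 y -0.0104 z 0.1079 rx 0.0039 ry 0.0058 rz 0.0074  rows>=0.1
3900 [[-0.0197 -0.0191 -0.0898]
 [ 0.0147 -0.0002 -0.0594]
 [ 0.0274  0.0179 -0.0507]]
747 [[ 0.0005 -0.0161 -0.0899]
 [ 0.0036 -0.0006 -0.0874]
 [ 0.0042  0.0147 -0.0839]]
```

{"api": "step_arm", "payload": {
  "steps": [
    {"x":-0.03,"y":-0.01,"z":0.03,"rx":0,"ry":0,"rz":0,"claw":-0.2},
    {"x":-0.06,"y":-0.01,"z":0.065,"rx":0,"ry":0,"rz":0,"claw":-0.2},
    {"x":-0.09,"y":-0.01,"z":0.08,"rx":0,"ry":0,"rz":0,"claw":-0.2},
    {"x":-0.108,"y":-0.01,"z":0.084,"rx":0,"ry":0,"rz":0,"claw":-0.2},
    {"x":-0.108,"y":-0.01,"z":0.084,"rx":0,"ry":0,"rz":0,"claw":-0.2},
    {"x":-0.108,"y":-0.01,"z":0.084,"rx":0,"ry":0,"rz":0,"claw":-0.2},
    {"x":-0.108,"y":-0.01,"z":0.084,"rx":0,"ry":0,"rz":0,"claw":-0.2}
  ]
}}

```text
time: 23.5
tool_pos: [0.5093, 0.1442, 0.052]
tool_rot: [-3.141, -0.0, -3.116]
contact_force: [0.3, 0.1, -2.2]
opening: 0.0449
grip_force: 25.0
```

```bash
python3 ins.py 2 .0743 .0024
```

```text
stage [0.5136, 0.1523, 0.0536, 3.168]
from [0.5093 0.1442 0.052 ] [-3.141 -0.    -3.116] t 23.5
x 0.0378 y 0.0107 z -0.0139 rx -0.0003 ry -0.0006 rz -0.0015  rows>=0.7
x -0.0060 y 0.0107 z -0.0022 rx -0.0003 ry -0.0006 rz -0.0015  rows>=0.8
x -0.0266 y 0.0108 z 0.0033 rx -0.0003 ry -0.0006 rz -0.0015  rows>=0.4
x -0.0395 y 0.0108 z 0.0068 rx -0.0003 ry -0.0006 rz -0.0015  rows>=0.2
x -0.0524 y 0.0108 z 0.0102 rx -0.0003 ry -0.0006 rz -0.0015  rows>=0.2
x -0.0653 y 0.0109 z 0.0136 rx -0.0003 ry -0.0006 rz -0.0015  rows>=0.2
x -0.0653 y 0.0109 z 0.0210 rx -0.0003 ry -0.0006 rz -0.0015  rows>=0.1
```

{"api": "step_arm", "payload": {
  "steps": [
    {"x":-0.005,"y":0.0107,"z":-0.002,"rx":0,"ry":0,"rz":0,"claw":-0.2},
    {"x":-0.005,"y":0.0107,"z":-0.002,"rx":0,"ry":0,"rz":0,"claw":-0.2},
    {"x":-0.005,"y":0.0107,"z":-0.002,"rx":0,"ry":0,"rz":0,"claw":-0.2},
    {"x":-0.016,"y":0.0107,"z":0.0005,"rx":0,"ry":0,"rz":0,"claw":-0.2},
    {"x":-0.0265,"y":0.0108,"z":0.0033,"rx":0,"ry":0,"rz":0,"claw":-0.2},
    {"x":-0.033,"y":0.0108,"z":0.005,"rx":0,"ry":0,"rz":0,"claw":-0.2},
    {"x":-0.0395,"y":0.0108,"z":0.0068,"rx":0,"ry":0,"rz":0,"claw":-0.2},
    {"x":-0.046,"y":0.0108,"z":0.0085,"rx":0,"ry":0,"rz":0,"claw":-0.2},
    {"x":-0.0525,"y":0.0108,"z":0.0102,"rx":0,"ry":0,"rz":0,"claw":-0.2},
    {"x":-0.06,"y":0.0109,"z":0.0122,"rx":0,"ry":0,"rz":0,"claw":-0.2},
    {"x":-0.066,"y":0.0109,"z":0.0137,"rx":0,"ry":0,"rz":0,"claw":-0.2},
    {"x":-0.066,"y":0.0109,"z":0.0137,"rx":0,"ry":0,"rz":0,"claw":-0.2}
  ]
}}

```text
time: 24.5
tool_pos: [0.5572, 0.1541, 0.04]
tool_rot: [-3.141, -0.006, -3.116]
contact_force: [-4.9, -0.8, -2.7]
opening: 0.045
grip_force: 25.0
```

```bash
python3 ins.py 2 .0743 .0024; python3 - <<'E'
from h import *
print(robot.observe()['contact_force'])
T=tool(); im,d=read_camera('wrist'); cv2.imwrite('pics/w11.png',im)
E
```

```text
stage [0.5136, 0.1523, 0.0536, 3.168]
from [0.5572 0.1541 0.04  ] [-3.141 -0.006 -3.116] t 24.5
x 0.1022 y -0.0009 z -0.0293 rx -0.0008 ry -0.0079 rz -0.0005  rows>=1.9
x 0.0583 y -0.0008 z -0.0178 rx -0.0008 ry -0.0079 rz -0.0005  rows>=0.8
x 0.0377 y -0.0008 z -0.0124 rx -0.0008 ry -0.0079 rz -0.0005  rows>=0.4
x 0.0248 y -0.0008 z -0.0090 rx -0.0008 ry -0.0079 rz -0.0005  rows>=0.2
x 0.0119 y -0.0008 z -0.0057 rx -0.0008 ry -0.0079 rz -0.0005  rows>=0.2
x -0.0010 y -0.0008 z -0.0023 rx -0.0008 ry -0.0079 rz -0.0005  rows>=0.2
x -0.0011 y -0.0008 z 0.0050 rx -0.0008 ry -0.0079 rz -0.0005  rows>=0.1
[-4.94983149 -0.79774275 -2.7302274 ]
```

View pics/w11.png

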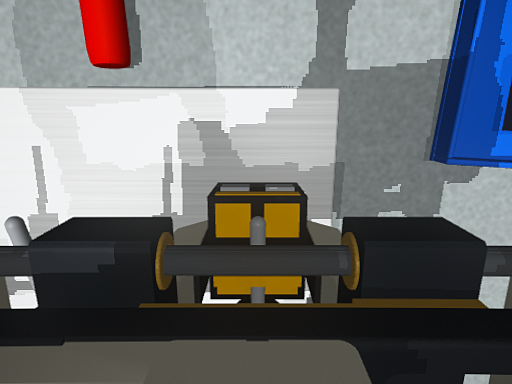

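Peg tip shows at px (225,258), centred on the yellow unit, so the lug is on the peg. I'll lower and release.

{"api": "step_arm", "payload": {
  "steps": [
    {"x":0,"y":0,"z":0.003,"rx":0,"ry":0,"rz":0,"claw":-0.2},
    {"x":0,"y":0,"z":0.005,"rx":0,"ry":0,"rz":0,"claw":-0.2},
    {"x":0,"y":0,"z":0.005,"rx":0,"ry":0,"rz":0,"claw":-0.2},
    {"x":0,"y":0,"z":0.005,"rx":0,"ry":0,"rz":0,"claw":0.1},
    {"x":0,"y":0,"z":0.005,"rx":0,"ry":0,"rz":0,"claw":0.28},
    {"x":0,"y":0,"z":0.005,"rx":0,"ry":0,"rz":0,"claw":0.28},
    {"x":0,"y":0,"z":-0.03,"rx":0,"ry":0,"rz":0,"claw":0.28},
    {"x":0,"y":0,"z":-0.08,"rx":0,"ry":0,"rz":0,"claw":0.28},
    {"x":0,"y":0,"z":-0.13,"rx":0,"ry":0,"rz":0,"claw":0.28},
    {"x":0,"y":0,"z":-0.13,"rx":0,"ry":0,"rz":0,"claw":0.28}
  ]
}}

```text
time: 25.38
tool_pos: [0.5639, 0.155, 0.1465]
tool_rot: [3.14, 0.014, -3.116]
contact_force: [1.7, 0.0, -0.2]
opening: 0.0591
grip_force: 0.0
```

```bash
python3 y.py w12; python3 - <<'E'
from h import *
plan((.50,-.05,.24,3.168),(.55,-.385,.24,3.168-.43))
E
```

```text
2103 body [0. 0.] [0. 0.] 0.0 lug n 2093
   lug centre [0.5502 0.1537] own y angle 0.1 z 0.13
from [0.5624 0.1547 0.1432] [ 3.141  0.01  -3.116] t 25.4
x 0.0890 y -0.2706 z -0.1302 rx 0.0012 ry 0.0122 rz -0.0005  rows>=5.6
x 0.0340 y -0.7188 z -0.1302 rx 0.0038 ry 0.0117 rz 0.5470  rows>=8.1
```

{"api": "step_arm", "payload": {
  "steps": [
    {"x":0.03,"y":-0.1,"z":-0.09,"rx":0,"ry":0,"rz":0,"claw":0.28},
    {"x":0.1,"y":-0.4,"z":-0.13,"rx":0,"ry":0,"rz":0,"claw":0.28},
    {"x":0.1,"y":-0.4,"z":-0.13,"rx":0,"ry":0,"rz":0,"claw":0.28},
    {"x":0.1,"y":-0.4,"z":-0.13,"rx":0,"ry":0,"rz":0,"claw":0.28},
    {"x":0.1,"y":-0.4,"z":-0.13,"rx":0,"ry":0,"rz":0,"claw":0.28},
    {"x":0.1,"y":-0.4,"z":-0.13,"rx":0,"ry":0,"rz":0,"claw":0.28},
    {"x":0.1,"y":-0.4,"z":-0.13,"rx":0,"ry":0,"rz":0.1,"claw":0.28},
    {"x":0.11,"y":-0.71,"z":-0.13,"rx":0,"ry":0,"rz":0.56,"claw":0.28},
    {"x":0.11,"y":-0.71,"z":-0.13,"rx":0,"ry":0,"rz":0.56,"claw":0.28},
    {"x":0.11,"y":-0.71,"z":-0.13,"rx":0,"ry":0,"rz":0.56,"claw":0.28},
    {"x":0.11,"y":-0.71,"z":-0.13,"rx":0,"ry":0,"rz":0.56,"claw":0.28},
    {"x":0.11,"y":-0.71,"z":-0.13,"rx":0,"ry":0,"rz":0.56,"claw":0.28}
  ]
}}

```text
time: 26.43
tool_pos: [0.4919, -0.323, 0.2331]
tool_rot: [3.141, -0.001, 2.727]
contact_force: [1.5, -1.0, -0.4]
opening: 0.0588
grip_force: 0.0
```

```bash
python3 - <<'E'
from h import *
plan((.491,-.385,.13,2.723))
E
```

```text
from [ 0.4919 -0.323   0.2331] [ 3.141e+00 -1.000e-03  2.727e+00] t 26.4
x -0.0323 y -0.0762 z 0.1374 rx 0.0005 ry -0.0016 rz 0.0051  rows>=2.9
```

{"api": "step_arm", "payload": {
  "steps": [
    {"x":-0.03,"y":-0.072,"z":0.05,"rx":0,"ry":0,"rz":0,"claw":0.28},
    {"x":-0.03,"y":-0.072,"z":0.1,"rx":0,"ry":0,"rz":0,"claw":0.28},
    {"x":-0.03,"y":-0.072,"z":0.137,"rx":0,"ry":0,"rz":0,"claw":0.28},
    {"x":-0.03,"y":-0.072,"z":0.18,"rx":0,"ry":0,"rz":0,"claw":0.28},
    {"x":-0.03,"y":-0.072,"z":0.2,"rx":0,"ry":0,"rz":0,"claw":0.28},
    {"x":-0.03,"y":-0.072,"z":0.2,"rx":0,"ry":0,"rz":0,"claw":0.28},
    {"x":-0.03,"y":-0.072,"z":0.2,"rx":0,"ry":0,"rz":0,"claw":0.28}
  ]
}}

```text
time: 27.02
tool_pos: [0.4911, -0.3792, 0.0829]
tool_rot: [3.141, -0.002, 2.728]
contact_force: [-0.2, -0.3, 0.8]
opening: 0.0588
grip_force: 0.0
```

```bash
python3 y.py w13; python3 - <<'E'
from h import *
plan((.491,-.385,-.019,2.723))
E
```

```text
2348 body [ 490.4 -384.8] [39.  48.8] 65.9 lug n 457
   lug centre [ 0.4912 -0.3848] own y angle 65.6 z 0.075
from [ 0.4919 -0.3799  0.0847] [-3.141e+00  1.000e-03  2.728e+00] t 27.1
x -0.0015 y -0.0067 z 0.1382 rx -0.0004 ry 0.0009 rz 0.0062  rows>=2.5
```

{"api": "step_arm", "payload": {
  "steps": [
    {"x":-0.0015,"y":-0.0068,"z":0.02,"rx":0,"ry":0,"rz":0.012,"claw":0.28},
    {"x":-0.0015,"y":-0.0068,"z":0.06,"rx":0,"ry":0,"rz":0.012,"claw":0.28},
    {"x":-0.0015,"y":-0.0068,"z":0.1,"rx":0,"ry":0,"rz":0.012,"claw":0.28},
    {"x":-0.0015,"y":-0.0068,"z":0.137,"rx":0,"ry":0,"rz":0.012,"claw":0.28},
    {"x":-0.0015,"y":-0.0068,"z":0.137,"rx":0,"ry":0,"rz":0.012,"claw":0.28},
    {"x":-0.0015,"y":-0.0068,"z":0.137,"rx":0,"ry":0,"rz":0.012,"claw":-0.2},
    {"x":-0.0015,"y":-0.0068,"z":0.137,"rx":0,"ry":0,"rz":0.012,"claw":-0.2},
    {"x":-0.0015,"y":-0.0068,"z":0.137,"rx":0,"ry":0,"rz":0.012,"claw":-0.2},
    {"x":-0.0015,"y":-0.0068,"z":0.137,"rx":0,"ry":0,"rz":0.012,"claw":-0.2}
  ],
  "squeeze": 25
}}

```text
time: 27.82
tool_pos: [0.4922, -0.3861, -0.0155]
tool_rot: [-3.14, 0.005, 2.718]
contact_force: [1.7, 0.2, 6.6]
opening: 0.0448
grip_force: 25.0
```

```bash
python3 - <<'E'
from h import *
s=robot.observe(); print(s['tool_pos'],s['opening'],s['grip_force'],s['contact_force'])
plan((.46,-.2,.13,3.168),(.45,.05,.12,3.168))
E
```

```text
[ 0.49222531 -0.38614925 -0.01550033] 0.04475993636220047 25.002225637435913 [1.65163043 0.24919825 6.64730933]
from [ 0.4922 -0.3861 -0.0155] [-3.14   0.005  2.718] t 27.8
x 0.1401 y 0.2083 z -0.1951 rx -0.0039 ry 0.0061 rz -0.5724  rows>=5.7
x 0.2892 y 0.5068 z -0.1832 rx -0.0039 ry 0.0061 rz -0.5724  rows>=6.0
```

{"api": "step_arm", "payload": {
  "steps": [
    {"x":0,"y":0,"z":-0.05,"rx":0,"ry":0,"rz":0,"claw":-0.2},
    {"x":0,"y":0,"z":-0.1,"rx":0,"ry":0,"rz":0,"claw":-0.2},
    {"x":0,"y":0,"z":-0.15,"rx":0,"ry":0,"rz":0,"claw":-0.2},
    {"x":0.03,"y":0.04,"z":-0.195,"rx":0,"ry":0,"rz":0,"claw":-0.2},
    {"x":0.14,"y":0.208,"z":-0.195,"rx":0,"ry":0,"rz":-0.3,"claw":-0.2},
    {"x":0.14,"y":0.208,"z":-0.195,"rx":0,"ry":0,"rz":-0.3,"claw":-0.2},
    {"x":0.14,"y":0.208,"z":-0.195,"rx":0,"ry":0,"rz":-0.572,"claw":-0.2},
    {"x":0.14,"y":0.208,"z":-0.195,"rx":0,"ry":0,"rz":-0.572,"claw":-0.2},
    {"x":0.289,"y":0.507,"z":-0.19,"rx":0,"ry":0,"rz":-0.572,"claw":-0.2},
    {"x":0.289,"y":0.507,"z":-0.19,"rx":0,"ry":0,"rz":-0.572,"claw":-0.2},
    {"x":0.289,"y":0.507,"z":-0.19,"rx":0,"ry":0,"rz":-0.572,"claw":-0.2},
    {"x":0.289,"y":0.507,"z":-0.19,"rx":0,"ry":0,"rz":-0.572,"claw":-0.2}
  ]
}}

```text
time: 28.82
tool_pos: [0.452, -0.0311, 0.1263]
tool_rot: [-3.141, 0.002, -3.116]
contact_force: [0.8, 0.3, -1.8]
opening: 0.0449
grip_force: 25.0
```

```bash
python3 - <<'E'
from h import *
plan((.465,.062,.09,3.168))
E
```

```text
from [ 0.452  -0.0311  0.1263] [-3.141e+00  2.000e-03 -3.116e+00] t 28.8
x -0.0204 y 0.1237 z 0.0483 rx -0.0008 ry 0.0025 rz -0.0012  rows>=2.4
```

{"api": "step_arm", "payload": {
  "steps": [
    {"x":-0.01,"y":0.04,"z":0.02,"rx":0,"ry":0,"rz":0,"claw":-0.2},
    {"x":-0.015,"y":0.08,"z":0.035,"rx":0,"ry":0,"rz":0,"claw":-0.2},
    {"x":-0.02,"y":0.117,"z":0.048,"rx":0,"ry":0,"rz":0,"claw":-0.2},
    {"x":-0.02,"y":0.117,"z":0.048,"rx":0,"ry":0,"rz":0,"claw":-0.2},
    {"x":-0.02,"y":0.117,"z":0.048,"rx":0,"ry":0,"rz":0,"claw":-0.2},
    {"x":-0.02,"y":0.117,"z":0.048,"rx":0,"ry":0,"rz":0,"claw":-0.2}
  ]
}}

```text
time: 29.32
tool_pos: [0.4654, 0.0551, 0.0899]
tool_rot: [-3.141, 0.001, -3.115]
contact_force: [-0.2, 0.4, -1.3]
opening: 0.0445
grip_force: 25.0
```

```bash
python3 ins.py 1 .0715 .0015; python3 - <<'E'
from h import *
T=tool(); im,d=read_camera('wrist'); X=cloud('wrist',d,T); H=hsv(im); h,s,v=cv2.split(H)
m=(h>18)&(h<34)&(s>100)&(v>60)
P=X[m]; R=np.linalg.inv(T); Q=P@R[:3,:3].T+R[:3,3]; Q=Q[(abs(Q[:,0])<.04)&(abs(Q[:,1])<.03)&(Q[:,2]<0.02)&(Q[:,2]>-.09)]
L=Q[Q[:,2]<np.percentile(Q[:,2],2)+.008]; print(len(L),np.percentile(L,[2,50,98],axis=0).round(4))
E
```

```text
stage [0.5151, 0.0623, 0.0564, 3.168]
from [0.4654 0.0551 0.0899] [-3.141e+00  1.000e-03 -3.115e+00] t 29.3
x -0.0227 y 0.0079 z 0.0330 rx -0.0007 ry 0.0016 rz 0.0005  rows>=0.7
x -0.0665 y 0.0079 z 0.0448 rx -0.0007 ry 0.0016 rz 0.0005  rows>=0.8
x -0.0871 y 0.0079 z 0.0503 rx -0.0007 ry 0.0016 rz 0.0005  rows>=0.4
x -0.1000 y 0.0079 z 0.0538 rx -0.0007 ry 0.0016 rz 0.0005  rows>=0.2
x -0.1128 y 0.0079 z 0.0573 rx -0.0007 ry 0.0016 rz 0.0005  rows>=0.2
x -0.1257 y 0.0079 z 0.0607 rx -0.0007 ry 0.0016 rz 0.0005  rows>=0.2
x -0.1257 y 0.0079 z 0.0681 rx -0.0007 ry 0.0016 rz 0.0005  rows>=0.1
1446 [[-0.0012 -0.0163 -0.089 ]
 [ 0.0021 -0.0006 -0.0875]
 [ 0.0032  0.0148 -0.0824]]
```

{"api": "step_arm", "payload": {
  "steps": [
    {"x":-0.023,"y":0.0079,"z":0.033,"rx":0,"ry":0,"rz":0,"claw":-0.2},
    {"x":-0.05,"y":0.0079,"z":0.04,"rx":0,"ry":0,"rz":0,"claw":-0.2},
    {"x":-0.066,"y":0.0079,"z":0.0445,"rx":0,"ry":0,"rz":0,"claw":-0.2},
    {"x":-0.066,"y":0.0079,"z":0.0445,"rx":0,"ry":0,"rz":0,"claw":-0.2},
    {"x":-0.078,"y":0.0079,"z":0.0475,"rx":0,"ry":0,"rz":0,"claw":-0.2},
    {"x":-0.087,"y":0.0079,"z":0.05,"rx":0,"ry":0,"rz":0,"claw":-0.2},
    {"x":-0.0935,"y":0.0079,"z":0.052,"rx":0,"ry":0,"rz":0,"claw":-0.2},
    {"x":-0.1,"y":0.0079,"z":0.0535,"rx":0,"ry":0,"rz":0,"claw":-0.2},
    {"x":-0.113,"y":0.0079,"z":0.057,"rx":0,"ry":0,"rz":0,"claw":-0.2},
    {"x":-0.12,"y":0.0079,"z":0.0587,"rx":0,"ry":0,"rz":0,"claw":-0.2},
    {"x":-0.126,"y":0.0079,"z":0.0603,"rx":0,"ry":0,"rz":0,"claw":-0.2},
    {"x":-0.126,"y":0.0079,"z":0.0603,"rx":0,"ry":0,"rz":0,"claw":-0.2}
  ]
}}

```text
time: 30.37
tool_pos: [0.5579, 0.0636, 0.0432]
tool_rot: [-3.141, -0.004, -3.115]
contact_force: [-2.9, 1.0, -2.6]
opening: 0.045
grip_force: 25.0
```

```bash
python3 ins.py 1 .0715 .0015; python3 - <<'E'
from h import *
print(robot.observe()['contact_force'])
T=tool(); im,d=read_camera('wrist'); X=cloud('wrist',d,T)
m=(X[...,2]>.118)&(X[...,2]<.132)&(abs(X[...,1]-.063)<.012)&(X[...,0]<.556)&(X[...,0]>.52); P=X[m]; print(len(P),np.percentile(P,[2,50,98],axis=0).round(4)) 
E
```

```text
stage [0.5151, 0.0623, 0.0564, 3.168]
from [0.5579 0.0636 0.0432] [-3.141 -0.004 -3.115] t 30.4
x 0.1010 y -0.0003 z -0.0289 rx -0.0002 ry -0.0054 rz -0.0002  rows>=1.9
x 0.0572 y -0.0002 z -0.0174 rx -0.0002 ry -0.0054 rz -0.0002  rows>=0.8
x 0.0366 y -0.0002 z -0.0119 rx -0.0002 ry -0.0054 rz -0.0002  rows>=0.4
x 0.0237 y -0.0002 z -0.0086 rx -0.0002 ry -0.0054 rz -0.0002  rows>=0.2
x 0.0108 y -0.0002 z -0.0052 rx -0.0002 ry -0.0054 rz -0.0002  rows>=0.2
x -0.0021 y -0.0002 z -0.0018 rx -0.0002 ry -0.0054 rz -0.0002  rows>=0.2
x -0.0022 y -0.0002 z 0.0056 rx -0.0002 ry -0.0054 rz -0.0002  rows>=0.1
[-2.92384473  0.98516543 -2.6352199 ]
893 [[0.533  0.0518 0.1227]
 [0.5535 0.0634 0.1298]
 [0.5559 0.0743 0.1319]]
```

{"api": "step_arm", "payload": {
  "steps": [
    {"x":0,"y":0,"z":0.003,"rx":0,"ry":0,"rz":0,"claw":-0.2},
    {"x":0,"y":0,"z":0.0055,"rx":0,"ry":0,"rz":0,"claw":-0.2},
    {"x":0,"y":0,"z":0.0055,"rx":0,"ry":0,"rz":0,"claw":-0.2},
    {"x":0,"y":0,"z":0.0055,"rx":0,"ry":0,"rz":0,"claw":0.1},
    {"x":0,"y":0,"z":0.0055,"rx":0,"ry":0,"rz":0,"claw":0.28},
    {"x":0,"y":0,"z":0.0055,"rx":0,"ry":0,"rz":0,"claw":0.28},
    {"x":0,"y":0,"z":-0.03,"rx":0,"ry":0,"rz":0,"claw":0.28},
    {"x":0,"y":0,"z":-0.08,"rx":0,"ry":0,"rz":0,"claw":0.28},
    {"x":0,"y":0,"z":-0.13,"rx":0,"ry":0,"rz":0,"claw":0.28},
    {"x":0.03,"y":0,"z":-0.18,"rx":0,"ry":0,"rz":0,"claw":0.28},
    {"x":0.08,"y":0,"z":-0.23,"rx":0,"ry":0,"rz":0,"claw":0.28},
    {"x":0.08,"y":0,"z":-0.25,"rx":0,"ry":0,"rz":0,"claw":0.28}
  ]
}}

```text
time: 31.42
tool_pos: [0.4973, 0.0623, 0.2342]
tool_rot: [-3.141, 0.002, -3.115]
contact_force: [1.5, 0.4, -0.0]
opening: 0.059
grip_force: 0.0
```

```bash
python3 - <<'E'
from h import *
im,d=read_camera('side'); cv2.imwrite('pics/s14.png',cv2.resize(im[110:330,150:420],(736,600)))
S=cloud('side',d); H=hsv(im); m=((H[...,0]<8)|(H[...,0]>172))&(H[...,1]>130)&(S[...,2]>.2)&(S[...,0]>.55); print('handle',m.sum(),np.percentile(S[m],[5,50,95],axis=0).round(3))
plan((.50,.066,.30,3.168-.785))
E
```

```text
handle 171 [[0.658 0.019 0.285]
 [0.665 0.072 0.315]
 [0.67  0.122 0.318]]
from [0.4992 0.0623 0.239 ] [-3.141  0.009 -3.115] t 31.5
x -0.0020 y 0.0049 z -0.0813 rx 0.0039 ry 0.0118 rz 0.9995  rows>=6.3
```

View pics/s14.png

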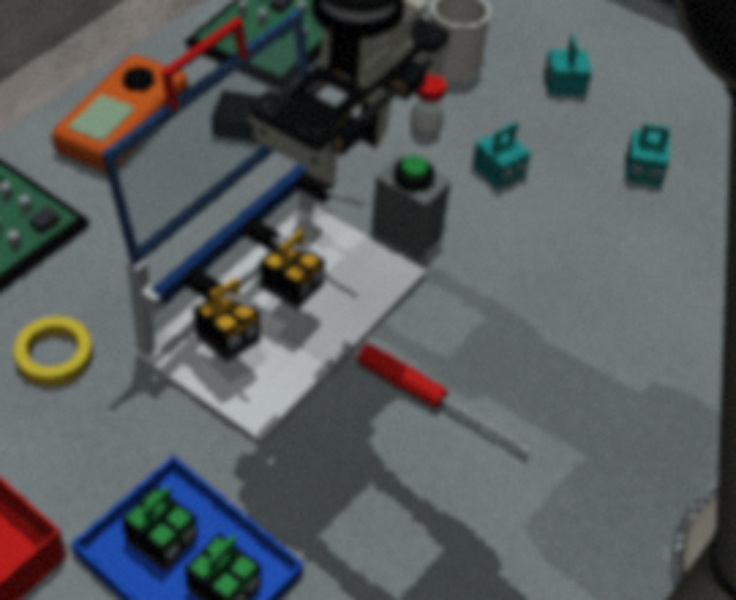

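All three states look right: yellows on pegs (crop (292,265) and (225,325)), greens upright in the tray, cover open. Now to close the cover.

{"api": "step_arm", "payload": {
  "steps": [
    {"x":0,"y":0.005,"z":-0.05,"rx":0,"ry":0,"rz":1,"claw":0.28},
    {"x":0,"y":0.005,"z":-0.1,"rx":0,"ry":0,"rz":1,"claw":0.28},
    {"x":0,"y":0.005,"z":-0.15,"rx":0,"ry":0,"rz":1,"claw":-0.3},
    {"x":0,"y":0.005,"z":-0.155,"rx":0,"ry":0,"rz":1,"claw":-0.4},
    {"x":0,"y":0.005,"z":-0.155,"rx":0,"ry":0,"rz":1,"claw":-0.4},
    {"x":0,"y":0.005,"z":-0.155,"rx":0,"ry":0,"rz":1,"claw":-0.4},
    {"x":0,"y":0.005,"z":-0.155,"rx":0,"ry":0,"rz":1,"claw":-0.4},
    {"x":0,"y":0.005,"z":-0.155,"rx":0,"ry":0,"rz":1,"claw":-0.4}
  ]
}}

```text
time: 32.13
tool_pos: [0.4996, 0.0659, 0.3478]
tool_rot: [3.141, 0.001, 2.381]
contact_force: [0.2, -0.2, -0.4]
opening: 0.0284
grip_force: 0.0
```

```bash
python3 - <<'E'
from h import *
plan((.56,.068,.355,1.598),(.6716,.0686,.355,1.598))
E
```

```text
from [0.4996 0.0659 0.3478] [3.141e+00 1.000e-03 2.381e+00] t 32.1
x -0.0564 y 0.0576 z -0.0095 rx 0.0010 ry 0.0005 rz 0.9968  rows>=6.3
x -0.1636 y 0.1608 z -0.0094 rx 0.0010 ry 0.0005 rz 0.9968  rows>=2.7
```

{"api": "step_arm", "payload": {
  "steps": [
    {"x":-0.056,"y":0.0575,"z":-0.015,"rx":0,"ry":0,"rz":0.997,"claw":-0.4},
    {"x":-0.056,"y":0.0575,"z":-0.015,"rx":0,"ry":0,"rz":0.997,"claw":-0.4},
    {"x":-0.056,"y":0.0575,"z":-0.015,"rx":0,"ry":0,"rz":0.997,"claw":-0.4},
    {"x":-0.056,"y":0.0575,"z":-0.015,"rx":0,"ry":0,"rz":0.997,"claw":-0.4},
    {"x":-0.056,"y":0.0575,"z":-0.015,"rx":0,"ry":0,"rz":0.997,"claw":-0.4},
    {"x":-0.056,"y":0.0575,"z":-0.015,"rx":0,"ry":0,"rz":0.997,"claw":-0.4},
    {"x":-0.1,"y":0.1,"z":-0.015,"rx":0,"ry":0,"rz":0.997,"claw":-0.4},
    {"x":-0.161,"y":0.158,"z":-0.015,"rx":0,"ry":0,"rz":0.997,"claw":-0.4},
    {"x":-0.161,"y":0.158,"z":-0.015,"rx":0,"ry":0,"rz":0.997,"claw":-0.4},
    {"x":-0.161,"y":0.158,"z":-0.015,"rx":0,"ry":0,"rz":0.997,"claw":-0.4},
    {"x":-0.161,"y":0.158,"z":-0.015,"rx":0,"ry":0,"rz":0.997,"claw":-0.4}
  ]
}}

```text
time: 33.05
tool_pos: [0.6697, 0.0685, 0.356]
tool_rot: [-3.138, -0.0, 1.6]
contact_force: [-0.2, -0.0, -0.1]
opening: 0.0274
grip_force: 0.0
```

```bash
python3 - <<'E'
from h import *
T=tool(); im,d=read_camera('wrist'); X=cloud('wrist',d,T); H=hsv(im)
m=((H[...,0]<8)|(H[...,0]>172))&(H[...,1]>150)&(X[...,2]>.26)&(X[...,2]<.34); P=X[m]; print(len(P))
P=P[P[:,2]>P[:,2].max()-.012]; print(np.percentile(P,[2,50,98],axis=0).round(4))
plan((.670,.0686,.262,1.598))
E
```

```text
1480
[[0.6644 0.0341 0.3152]
 [0.669  0.0807 0.318 ]
 [0.6735 0.1192 0.3197]]
from [0.6687 0.0687 0.3577] [-3.14 -0.    1.6 ] t 33.1
x -0.0001 y 0.0019 z 0.1275 rx -0.0022 ry -0.0000 rz 0.0029  rows>=2.3
```

{"api": "step_arm", "payload": {
  "steps": [
    {"x":0,"y":0.0005,"z":0.04,"rx":0,"ry":0,"rz":0,"claw":-0.4},
    {"x":0,"y":0.0005,"z":0.08,"rx":0,"ry":0,"rz":0,"claw":-0.4},
    {"x":0,"y":0.0005,"z":0.11,"rx":0,"ry":0,"rz":0,"claw":-0.4},
    {"x":0,"y":0.0005,"z":0.127,"rx":0,"ry":0,"rz":0,"claw":-0.4},
    {"x":0,"y":0.0005,"z":0.127,"rx":0,"ry":0,"rz":0,"claw":-0.4},
    {"x":0,"y":0.0005,"z":0.127,"rx":0,"ry":0,"rz":0,"claw":-1},
    {"x":0,"y":0.0005,"z":0.127,"rx":0,"ry":0,"rz":0,"claw":-1},
    {"x":0,"y":0.0005,"z":0.127,"rx":0,"ry":0,"rz":0,"claw":-1},
    {"x":0,"y":0.0005,"z":0.127,"rx":0,"ry":0,"rz":0,"claw":-1}
  ],
  "squeeze": 10
}}

```text
time: 33.85
tool_pos: [0.6693, 0.0687, 0.2659]
tool_rot: [3.138, 0.0, 1.599]
contact_force: [-0.8, 0.2, 3.8]
opening: 0.0096
grip_force: 10.0
```

```bash
cat > arc2.py <<'E'
from h import *
s=robot.observe(); T=tool(); x0,y0,z0=T[:3,3]; hx=.6386; hz=.148; a0=np.arccos((hx-x0)/.168); b=hz+.168*np.sin(a0)-z0; print(a0,b,s['opening'],s['grip_force'],s['contact_force'])
A=np.linspace(a0,0.0,14)[1:]
plan(*[(hx-.168*np.cos(a),y0-(a0-a)*.003,hz-b+.168*np.sin(a),1.6) for a in A])
E
python3 arc2.py
```

```text
1.7546915248383654 0.04728894610393486 0.009627483316544113 10.000166147947311 [-0.81067627  0.17241785  3.81914317]
from [0.6693 0.0687 0.2659] [3.138 0.    1.599] t 33.9
x 0.0003 y -0.0300 z -0.0036 rx 0.0045 ry 0.0003 rz -0.0008  rows>=0.5
x 0.0006 y -0.0602 z -0.0032 rx 0.0045 ry 0.0003 rz -0.0008  rows>=0.5
x 0.0010 y -0.0901 z 0.0014 rx 0.0045 ry 0.0003 rz -0.0008  rows>=0.5
x 0.0012 y -0.1191 z 0.0098 rx 0.0045 ry 0.0003 rz -0.0008  rows>=0.5
x 0.0015 y -0.1467 z 0.0222 rx 0.0045 ry 0.0003 rz -0.0008  rows>=0.5
x 0.0017 y -0.1724 z 0.0381 rx 0.0045 ry 0.0003 rz -0.0008  rows>=0.5
x 0.0018 y -0.1957 z 0.0573 rx 0.0045 ry 0.0003 rz -0.0008  rows>=0.5
x 0.0019 y -0.2162 z 0.0795 rx 0.0045 ry 0.0003 rz -0.0008  rows>=0.5
x 0.0018 y -0.2335 z 0.1042 rx 0.0045 ry 0.0003 rz -0.0008  rows>=0.5
x 0.0017 y -0.2474 z 0.1311 rx 0.0045 ry 0.0003 rz -0.0008  rows>=0.5
x 0.0014 y -0.2575 z 0.1596 rx 0.0045 ry 0.0003 rz -0.0008  rows>=0.5
x 0.0011 y -0.2637 z 0.1891 rx 0.0045 ry 0.0003 rz -0.0008  rows>=0.5
x 0.0006 y -0.2658 z 0.2193 rx 0.0045 ry 0.0003 rz -0.0008  rows>=0.5
```

{"api": "step_arm", "payload": {
  "steps": [
    {"x":0,"y":-0.03,"z":-0.0036,"rx":0,"ry":0,"rz":0,"claw":-1},
    {"x":0,"y":-0.06,"z":-0.0032,"rx":0,"ry":0,"rz":0,"claw":-1},
    {"x":0,"y":-0.09,"z":0.0014,"rx":0,"ry":0,"rz":0,"claw":-1},
    {"x":0.001,"y":-0.119,"z":0.0098,"rx":0,"ry":0,"rz":0,"claw":-1},
    {"x":0.001,"y":-0.1467,"z":0.022,"rx":0,"ry":0,"rz":0,"claw":-1},
    {"x":0.001,"y":-0.1724,"z":0.038,"rx":0,"ry":0,"rz":0,"claw":-1},
    {"x":0.001,"y":-0.1957,"z":0.057,"rx":0,"ry":0,"rz":0,"claw":-1},
    {"x":0.001,"y":-0.2162,"z":0.0795,"rx":0,"ry":0,"rz":0,"claw":-1},
    {"x":0.001,"y":-0.2335,"z":0.104,"rx":0,"ry":0,"rz":0,"claw":-1},
    {"x":0.001,"y":-0.2474,"z":0.131,"rx":0,"ry":0,"rz":0,"claw":-1},
    {"x":0.001,"y":-0.2575,"z":0.1596,"rx":0,"ry":0,"rz":0,"claw":-1},
    {"x":0.001,"y":-0.2637,"z":0.189,"rx":0,"ry":0,"rz":0,"claw":-1}
  ]
}}

```text
time: 34.85
tool_pos: [0.4716, 0.0639, 0.1225]
tool_rot: [3.138, 0.0, 1.599]
contact_force: [4.6, 0.7, 0.4]
opening: 0.0094
grip_force: 10.0
```

```bash
python3 - <<'E'
from h import *
s=robot.observe(); print(s['contact_force'],s['opening'],s['grip_force'])
plan((.4706,.0635,.101,1.6))
E
```

```text
[4.5935242  0.74430402 0.43176586] 0.009418989659811965 10.000377371907234
from [0.4716 0.0639 0.1225] [3.138 0.    1.599] t 34.9
x -0.0005 y -0.0015 z 0.0287 rx 0.0050 ry 0.0001 rz -0.0010  rows>=0.5
```

{"api": "step_arm", "payload": {
  "steps": [
    {"x":0,"y":-0.001,"z":0.015,"rx":0,"ry":0,"rz":0,"claw":-1},
    {"x":0,"y":-0.0015,"z":0.025,"rx":0,"ry":0,"rz":0,"claw":-1},
    {"x":0,"y":-0.0015,"z":0.03,"rx":0,"ry":0,"rz":0,"claw":-1},
    {"x":0,"y":-0.0015,"z":0.031,"rx":0,"ry":0,"rz":0,"claw":-1},
    {"x":0,"y":-0.0015,"z":0.031,"rx":0,"ry":0,"rz":0,"claw":-1}
  ]
}}

```text
time: 35.27
tool_pos: [0.4702, 0.0638, 0.0999]
tool_rot: [3.141, 0.0, 1.599]
contact_force: [-3.3, 1.1, 5.6]
opening: 0.0092
grip_force: 10.0
```

```bash
python3 - <<'E'
from h import *
s=robot.observe(); print(s['tool_pos'],s['contact_force'],s['opening'],s['grip_force'])
E
```

```text
[0.470152   0.06378737 0.09989197] [-3.27557732  1.05374372  5.59475712] 0.009236809943884745 9.99930515885353
```

{"api": "step_arm", "payload": {
  "steps": [
    {"x":0,"y":0,"z":0,"rx":0,"ry":0,"rz":0,"claw":-0.6},
    {"x":0,"y":0,"z":0,"rx":0,"ry":0,"rz":0,"claw":-0.6},
    {"x":0,"y":0,"z":0,"rx":0,"ry":0,"rz":0,"claw":-0.6},
    {"x":0,"y":0,"z":-0.02,"rx":0,"ry":0,"rz":0,"claw":-0.6},
    {"x":0,"y":0,"z":-0.04,"rx":0,"ry":0,"rz":0,"claw":-0.6},
    {"x":0,"y":0,"z":-0.08,"rx":0,"ry":0,"rz":0,"claw":-0.6},
    {"x":0,"y":0,"z":-0.13,"rx":0,"ry":0,"rz":0,"claw":-1},
    {"x":-0.05,"y":0,"z":-0.18,"rx":0,"ry":0,"rz":0,"claw":-1},
    {"x":-0.1,"y":0,"z":-0.22,"rx":0,"ry":0,"rz":0,"claw":-1},
    {"x":-0.15,"y":0,"z":-0.22,"rx":0,"ry":0,"rz":0,"claw":-1},
    {"x":-0.15,"y":0,"z":-0.22,"rx":0,"ry":0,"rz":0,"claw":-1}
  ]
}}

```text
time: 36.18
tool_pos: [0.4745, -0.0532, 0.2664]
tool_rot: [3.137, 0.004, 1.597]
contact_force: [0.6, 0.4, 0.6]
opening: 0.0002
grip_force: 0.0
```

```bash
python3 - <<'E'
from h import *
T=tool(); im,d=read_camera('wrist'); X=cloud('wrist',d,T); H=hsv(im); h,s,v=cv2.split(H); cv2.imwrite('pics/w15.png',im)
m=((h<8)|(h>172))&(s>150)&(X[...,2]>.11)&(X[...,2]<.25); P=X[m]; print('red',len(P),np.percentile(P,[2,50,98],axis=0).round(4))
m=(h>100)&(h<130)&(s>120)&(X[...,2]>.135)&(X[...,2]<.25); P=X[m]
for lo in np.arange(.48,.66,.02):
    Q=P[(P[:,0]>lo)&(P[:,0]<lo+.02)]; print(round(lo,2),len(Q),np.median(Q[:,2]).round(4) if len(Q) else 0)
g=(h>40)&(h<80)&(s>90)&(X[...,2]>.09)&(X[...,2]<.13)&(X[...,1]<-.08); P=X[g]; print('button',len(P),np.percentile(P,[2,50,98],axis=0).round(4) if len(P) else '', cv2.minEnclosingCircle((P[:,:2]*1000).astype(np.float32)) if len(P) else '')
plan((.537,-.121,.2,1.6))
E
```

```text
red 1622 [[0.4657 0.0081 0.1532]
 [0.472  0.0449 0.1558]
 [0.5069 0.1011 0.1576]]
0.48 0 0
0.5 2530 0.1555
0.52 157 0.1555
0.54 160 0.1555
0.56 161 0.1554
0.58 159 0.1556
0.6 173 0.1554
0.62 2749 0.1556
0.64 61 0.1551
0.66 0 0
button 0  
from [ 0.474  -0.0528  0.2653] [3.139e+00 3.000e-03 1.595e+00] t 36.2
x -0.0927 y 0.0814 z 0.0876 rx 0.0039 ry 0.0034 rz -0.0061  rows>=2.7
```

Cover reads level (0.1555 m front to back), so it's shut. Next, the button.

{"api": "step_arm", "payload": {
  "steps": [
    {"x":-0.05,"y":0.04,"z":0.03,"rx":0,"ry":0,"rz":0,"claw":-1},
    {"x":-0.0925,"y":0.0815,"z":0.07,"rx":0,"ry":0,"rz":0,"claw":-1},
    {"x":-0.0925,"y":0.0815,"z":0.11,"rx":0,"ry":0,"rz":0,"claw":-1},
    {"x":-0.0925,"y":0.0815,"z":0.16,"rx":0,"ry":0,"rz":0,"claw":-1},
    {"x":-0.0925,"y":0.0815,"z":0.19,"rx":0,"ry":0,"rz":0,"claw":-1},
    {"x":-0.0925,"y":0.0815,"z":0.23,"rx":0,"ry":0,"rz":0,"claw":-1},
    {"x":-0.0925,"y":0.0815,"z":0.235,"rx":0,"ry":0,"rz":0,"claw":-1},
    {"x":-0.0925,"y":0.0815,"z":0.235,"rx":0,"ry":0,"rz":0,"claw":-1}
  ]
}}

```text
time: 36.9
tool_pos: [0.5348, -0.1152, 0.0856]
tool_rot: [-3.137, -0.002, 1.599]
contact_force: [0.1, 1.1, 1.2]
opening: 0.0006
grip_force: 0.0
```

```bash
python3 - <<'E'
from h import *
s=robot.observe(); print(s['tool_pos'],s['contact_force'])
plan((.538,-.1207,.0665,1.6))
E
```

```text
[ 0.53479918 -0.11515527  0.085594  ] [0.08806964 1.08869587 1.22998744]
from [ 0.5348 -0.1152  0.0856] [-3.137e+00 -2.000e-03  1.599e+00] t 36.9
x -0.0076 y 0.0042 z 0.0254 rx -0.0061 ry -0.0026 rz -0.0008  rows>=0.5
```

{"api": "step_arm", "payload": {
  "steps": [
    {"x":-0.0075,"y":0.004,"z":0.005,"rx":0,"ry":0,"rz":0,"claw":-1},
    {"x":-0.0075,"y":0.004,"z":0.012,"rx":0,"ry":0,"rz":0,"claw":-1},
    {"x":-0.0075,"y":0.004,"z":0.016,"rx":0,"ry":0,"rz":0,"claw":-1},
    {"x":-0.0075,"y":0.004,"z":0.02,"rx":0,"ry":0,"rz":0,"claw":-1},
    {"x":-0.0075,"y":0.004,"z":0.024,"rx":0,"ry":0,"rz":0,"claw":-1},
    {"x":-0.0075,"y":0.004,"z":0.026,"rx":0,"ry":0,"rz":0,"claw":-1},
    {"x":-0.0075,"y":0.004,"z":0.026,"rx":0,"ry":0,"rz":0,"claw":-1}
  ]
}}

```text
time: 37.48
tool_pos: [0.5401, -0.1221, 0.0688]
tool_rot: [3.14, 0.001, 1.599]
contact_force: [1.1, -0.2, 4.7]
opening: 0.0006
grip_force: 2.4
```

```bash
python3 - <<'E'
from h import *
s=robot.observe(); print(s['tool_pos'],s['contact_force'])
E
```

```text
[ 0.54013258 -0.12210636  0.06877797] [ 1.10730339 -0.22841176  4.68642819]
```

{"api": "step_arm", "payload": {
  "steps": [
    {"x":0,"y":0,"z":0.002,"rx":0,"ry":0,"rz":0,"claw":-1},
    {"x":0,"y":0,"z":0.004,"rx":0,"ry":0,"rz":0,"claw":-1},
    {"x":0,"y":0,"z":0.005,"rx":0,"ry":0,"rz":0,"claw":-1},
    {"x":0,"y":0,"z":0.005,"rx":0,"ry":0,"rz":0,"claw":-1},
    {"x":0,"y":0,"z":0.005,"rx":0,"ry":0,"rz":0,"claw":-1}
  ]
}}

```text
time: 37.9
tool_pos: [0.5404, -0.1222, 0.0682]
tool_rot: [3.138, 0.002, 1.599]
contact_force: [-7.3, 3.0, 27.4]
opening: 0.0004
grip_force: 13.7
```

```bash
python3 - <<'E'
from h import *
s=robot.observe(); print(s['tool_pos'],s['contact_force'])
E
```

```text
[ 0.54038167 -0.12221711  0.06818656] [-7.25455261  2.95017574 27.40229264]
```

The button has bottomed out: 27 N with almost no further travel. I'll retreat and check the scene.

{"api": "step_arm", "payload": {
  "steps": [
    {"x":0,"y":0,"z":-0.02,"rx":0,"ry":0,"rz":0,"claw":-1},
    {"x":0,"y":0,"z":-0.07,"rx":0,"ry":0,"rz":0,"claw":-1},
    {"x":0,"y":0,"z":-0.12,"rx":0,"ry":0,"rz":0,"claw":-1},
    {"x":0,"y":0,"z":-0.17,"rx":0,"ry":0,"rz":0,"claw":-1},
    {"x":-0.04,"y":-0.04,"z":-0.2,"rx":0,"ry":0,"rz":0,"claw":-1},
    {"x":-0.09,"y":-0.09,"z":-0.22,"rx":0,"ry":0,"rz":0,"claw":-1},
    {"x":-0.13,"y":-0.13,"z":-0.22,"rx":0,"ry":0,"rz":0,"claw":-1},
    {"x":-0.13,"y":-0.13,"z":-0.22,"rx":0,"ry":0,"rz":0,"claw":-1},
    {"x":-0.13,"y":-0.13,"z":-0.22,"rx":0,"ry":0,"rz":0,"claw":-1}
  ]
}}

```text
time: 38.65
tool_pos: [0.4423, -0.2246, 0.2301]
tool_rot: [-3.142, 0.002, 1.595]
contact_force: [0.2, 0.2, 1.0]
opening: 0.0002
grip_force: 0.0
```

```bash
python3 - <<'E'
from h import *
im,d=read_camera('side'); cv2.imwrite('pics/s16.png',cv2.resize(im[110:360,130:430],(720,600)))
print(robot.observe()['time'])
E
```

```text
38.7
```

View pics/s16.png

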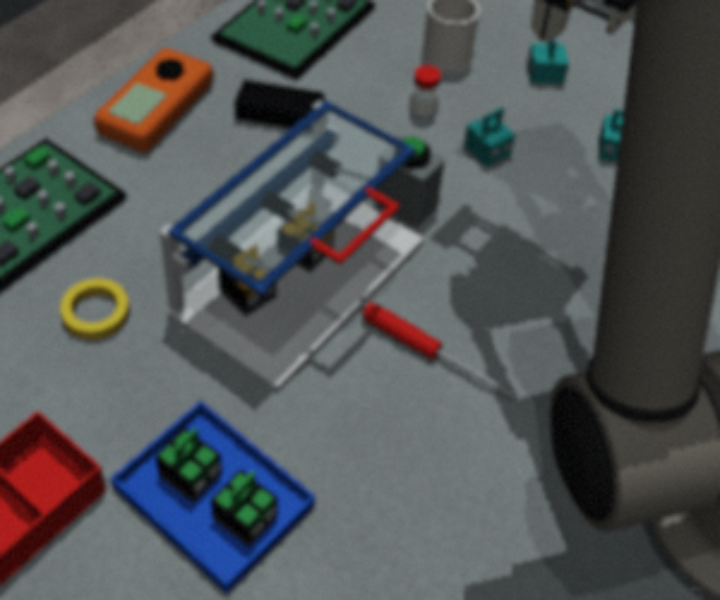

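The final view shows the cover shut, both yellow units on pegs (245,270) and (300,225), and both greens upright in the tray (188,465) and (245,508). The bystanders haven't moved.

```bash
python3 -c "
from cell import robot
print(robot.hand_in())"
```

```text
the job is handed in; nothing more can be done
None
```

The job is handed in: both green units stand upright in the blue tray, both yellow units hang on pegs, the cover is fully shut, and I then pressed the start button all the way down, at about 39 s of the 210 s allowed.

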